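# Make up two gearbox shafts on the assembly mandrels

## Robot

A 7-joint arm with a two-finger parallel gripper is mounted at the origin on a cart in front of the work surface, level with it; the furniture and walls round the work are solid. World frame = base frame: x ahead of the robot, y to its left, z up, the work surface at z = 0. Lengths are in m, angles in rad, forces in N, time in s.
With the tool pointing down it reaches from about 0.35 to 0.9 m from the base axis. Payload 7.2 kg.
Tool frame: the origin (TCP) lies at the very end of the fingers, on their centre line; the grasp point (between the pads) lies 19 mm behind it (bot.pinch_z is the distance from the TCP to the grasp point, in m); z points along the fingers, y is the direction in which the jaws open and shut (so a half turn about z gives the same grasp; the last joint's range is limited). The gripper opens to 85 mm and grips with 20 to 120 N. Pads are 22 mm wide; open, the fingers measure 114 mm over their backs; the gripper's body (76 mm by 85 mm) begins 54 mm behind the grasp point. The pads swing forward as they close: fully open they stand 13 mm farther back than shut.
Start: joints at [-1.179, 0.411, -0.013, 1.596, 0.006, 1.134, -0.082], TCP at [0.277, 0.56, 0.211] pointing down, gripper open.
Joint ranges: [-2.95, 2.95], [-0.29, 1.99], [-1.47, 1.44], [0.14, 2.54], [-1.03, 4.17], [0.13, 1.85], [-2.86, 2.86]. Speed limits (rad/s): [2.39, 2.39, 3.01, 3.01, 3.14, 3.14, 3.14].

## Interface

Orientations are given as a unit quaternion [w, x, y, z].
In Python, from station import bot, viewer gives the robot as it stands. The module is installed in compiled form; this text tells all that it offers.
- The arm moves only by the tool drive_tool, never from a script. Its argument "increments" is a list of rows, each an object with "slide": the shift along the tool's x, y, z each as a share of 3 cm, from -1 to 1, a list of three; "delta_rot": the turn, a rotation vector about the tool's x, y, z each as a share of 6 degrees, from -1 to 1, a list of three; "hand": the opening, from 0 (shut) to 1 (fully open). A call has 1 to 10 rows; each row shifts and turns the commanded pose from where the row before left it, along the tool's axes as they then stand; what a row does not reach is not made up. A row lasts 1/10 s, in which the tool goes at most 50 mm and 8.59 degrees, less where a joint would pass 70% of its speed; a pose out of reach is approached as far as the arm can. A call with a number of a shift or a turn outside -1 to 1 is refused whole. A call with a gripper value outside its range is refused whole. The fingers move at their own pace and stop on an object; "force" is the grip in N (left out, the last holds). Time passes only in rows, so rows that do not move let the fingers close. It gives the time, the measured TCP pose, the force and the opening at its end, in the units of the state.
- bot.state(): the state, without advancing time (a new reading comes with each control period).
- viewer.camera(name): name is "side" or "top"; returns a dict with "img" (420x560x3 uint8, red, green, blue), "intrinsics" (3x3 intrinsics, pixels), "k1" (the pictures are not rectified: a ray, as slopes to the right and down, at radius r is drawn at 1 + k1 r^2 times it, then the intrinsics apply), "R" (3x3) and "t" (3): a world point X has camera coordinates R X + t. Camera axes: x right, y down, z forward; pixel columns grow to the right and rows downward; lengths in m; the calibration is good to about 2 mm. A picture is of the moment at which its call begins. There is no depth.
- bot.hand_in(): hands the job in, once; it reports no verdict.
The state is a dict: "time": time; "joint_positions": joint angles; "qd": joint speeds; "joint_torque": joint torques, N m; "ee_pos": TCP position; "tool_rot": TCP orientation; "ft_force": force on the tool from outside, world axes, zero at the start; "torque": the same for the moment, N m; "gripper_width": finger opening in m.
Only numpy, scipy, OpenCV 4.12 (cv2) and the standard library are available. Lean on these libraries where they do the work, as an engineer would, in place of code of your own. Each camera call takes 0.05 s, during which the arm holds its last target.

## Task

Make up the two gearbox shafts on their mandrels. On the tall mandrel put the large gear at the bottom, then the plain sleeve, then the small gear on top, both gears hub up; on the short mandrel put the flanged belt pulley. Seat every part fully down, leave everything released and at rest, and do not disturb the tape measure or the wooden block.

Things in the scene. Friction and masses are not known exactly. Their poses are not given: they have to be found in the camera images.
- tall_mandrel: the taller of two fixed assembly mandrels: a round aluminium foot, 84 mm diameter and 14 mm thick, with an upright dark steel post of 16 mm diameter in its middle. The post is straight up to 56 mm above the foot's top and tapers to 6 mm diameter at its tip, 66 mm above the foot's top (80 mm above the bench). Origin on the post's axis at the foot's underside, on the bench; z up.
- short_mandrel: the shorter mandrel, fixed: the same foot (84 mm diameter, 14 mm thick) and 16 mm post, but the post is straight only up to 26 mm above the foot's top and its tapered tip (6 mm diameter) is 36 mm above the foot's top (50 mm above the bench). Origin on the post's axis at the foot's underside, on the bench; z up.
- large_gear: loose steel spur gear with a hub, 0.25 kg: toothed disc 76 mm diameter over the teeth and 10 mm thick, and above it a plain round hub of 36 mm diameter up to 24 mm from the underside; through bore 20 mm. Stands on the bench hub up, to be gripped across the hub. Origin on the axis at the underside of the disc; z along the axis, towards the hub.
- small_gear: loose steel spur gear with a hub, 0.12 kg: toothed disc 48 mm diameter over the teeth and 10 mm thick, and above it a plain round hub of 30 mm diameter up to 24 mm from the underside; through bore 20 mm. Stands on the bench hub up, to be gripped across the hub. Origin on the axis at the underside of the disc; z along the axis, towards the hub.
- sleeve: loose plain steel spacer sleeve, 0.08 kg: a tube of 30 mm outer diameter, 20 mm bore and 24 mm height, standing on end on the bench; either end may go down. Origin on the axis at the underside; z along the axis, up at the start.
- pulley: loose aluminium belt pulley with ribbed face between two thin flanges, 0.12 kg: 54 mm diameter over the flanges (each 3 mm thick), 47 mm between them, 28 mm high, through bore 20 mm, no hub; standing on end on the bench, the two ends are alike. Origin on the axis at the underside; z along the axis, up at the start.
- tape_measure: bystander, loose: yellow and black tape measure, 65x73x40 mm, lying behind the work on the bench. Origin at the centre of its underside.
- wood_block: bystander, loose: pine packing block, 108x90x50 mm, at the back left of the bench. Origin at the centre of its underside.
Things that resemble listed ones, but are neither listed nor needed, are in the scene too. Leave any purple or turquoise look-alike of the small_gear alone.

How it is judged:
By the outcome, as a careful person would: the job done as asked, in the order asked, and still so for the second after the job is handed in, with the robot touching nothing.
It also fails if it takes over 120 s, if anything falls off the work surface, if the arm or the gripper's body presses on something with over 40 N, if the wrist force passes 120 N, or if a joint passes its speed limit or range.

## Working session

There is one attempt and no reset: what is moved stays moved. The work goes in short steps, Python scripts to look and compute and a tool call to move; the robot and the scene stay as the last step left them, time stands still between calls to the robot, and variables do not carry over. Pictures are saved under pics/ and viewed, and the job is handed in when it is done.

Besides the shell and the picture viewer there is one more tool, called after "Emit:" as name(argument=value, ...) on one line, values as JSON. drive_tool: Moves the arm, as the interface text tells. Its arguments: {"type":"object","properties":{"increments":{"type":"array"},"force":{"type":"number"}},"required":["increments"]}

```bash
mkdir -p pics; ls; python3 - <<'E'
from station import bot, viewer
import cv2
print(bot.state(), bot.pinch_z)
for n in ("top","side"):
    c=viewer.camera(n); cv2.imwrite(f"pics/{n}0.png",c["img"][:,:,::-1]); print(n,c["intrinsics"],c["k1"],c["R"],c["t"], -c["R"].T@c["t"])
E
```

```text
pics
{'time': 0.0, 'joint_positions': array([-1.17922313,  0.41192489, -0.01269377,  1.59704983,  0.00561483,
        1.13430926, -0.08221208]), 'qd': array([-2.55718123e-03, -1.76122449e-05,  5.53595568e-04, -2.02257116e-03,
        7.43428971e-04, -4.74873877e-04, -2.37385754e-03]), 'joint_torque': array([-1.11351063e-03, -6.00608897e+01,  6.81745838e-01, -2.99432856e+01,
        1.38014296e-02,  1.01741889e-02, -6.87350465e-06]), 'ee_pos': array([0.27715676, 0.55958789, 0.20993527]), 'tool_rot': array([-1.20662110e-04,  2.27865991e-01,  9.73692151e-01, -8.19019015e-04]), 'ft_force': array([-0.33647645, -0.24949702, -0.24175405]), 'torque': array([-0.0021679 , -0.02532561, -0.0145812 ]), 'gripper_width': 0.0853775473853414} 0.0187
top [[395.86139493   0.         286.47807102]
 [  0.         395.86139493 210.20198361]
 [  0.           0.           1.        ]] 0.036671693450123555 [[-0.00746311 -0.99996854  0.00268603]
 [-0.98502162  0.00688876 -0.1722932 ]
 [ 0.17226927 -0.00393164 -0.98504205]] [0.03247734 0.58152667 0.89788294] [0.41838108 0.03200047 0.98455831]
side [[402.57584793   0.         281.22219975]
 [  0.         402.57584793 207.43462299]
 [  0.           0.           1.        ]] -0.01250153948479384 [[-0.99365763 -0.10967734 -0.02480715]
 [-0.03387838  0.50235395 -0.86399813]
 [ 0.10722299 -0.85767791 -0.50288352]] [0.58311071 0.029989   0.84672482] [0.48964002 0.77510611 0.46617972]
```

View pics/top0.png

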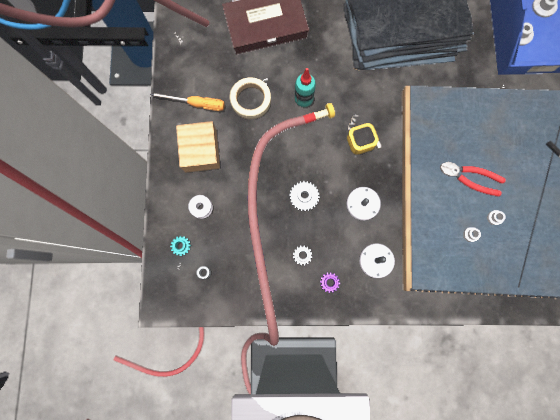

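View pics/side0.png

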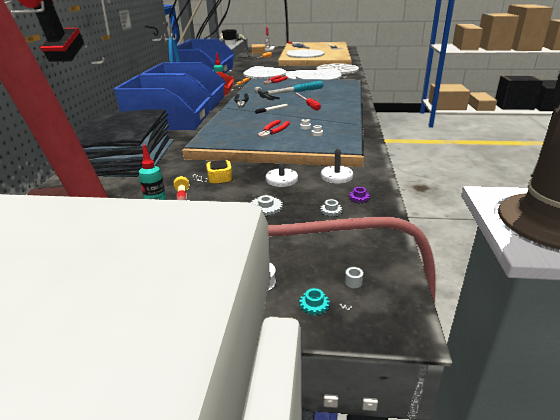

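```bash
cat > h.py <<'E'
import numpy as np, cv2
from station import bot, viewer
def ray(c,u,v):
    K=c["intrinsics"]; d=np.array([c["k1"],0,0,0,0.])
    p=cv2.undistortPoints(np.array([[[u,v]]],float),K,d)[0,0]
    R=c["R"]; return -R.T@c["t"], R.T@np.array([p[0],p[1],1])
def onz(c,u,v,z):
    o,d=ray(c,u,v); return (o+d*(z-o[2])/d[2])
def proj(c,X):
    K=c["intrinsics"]; d=np.array([c["k1"],0,0,0,0.])
    return cv2.projectPoints(np.array([X],float),cv2.Rodrigues(c["R"])[0],c["t"],K,d)[0][0,0]
def crop(c,x0,y0,x1,y1,s,name):
    cv2.imwrite(f"pics/{name}.png",cv2.resize(c["img"][y0:y1,x0:x1,::-1],None,fx=s,fy=s,interpolation=cv2.INTER_CUBIC))
E
python3 - <<'E'
from h import *
c=viewer.camera("top")
crop(c,150,170,420,310,2.9,"t1")
crop(c,430,150,560,250,5,"t2")
s=viewer.camera("side")
crop(s,250,110,390,320,2.8,"s1")
E
```

```text
(no output)
```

View pics/t1.png

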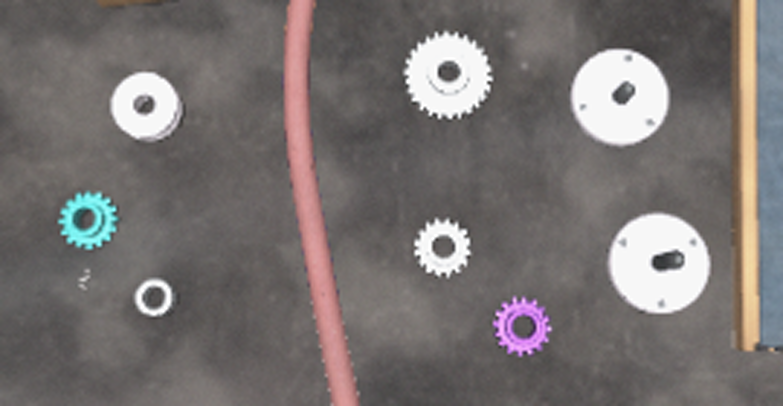

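View pics/t2.png

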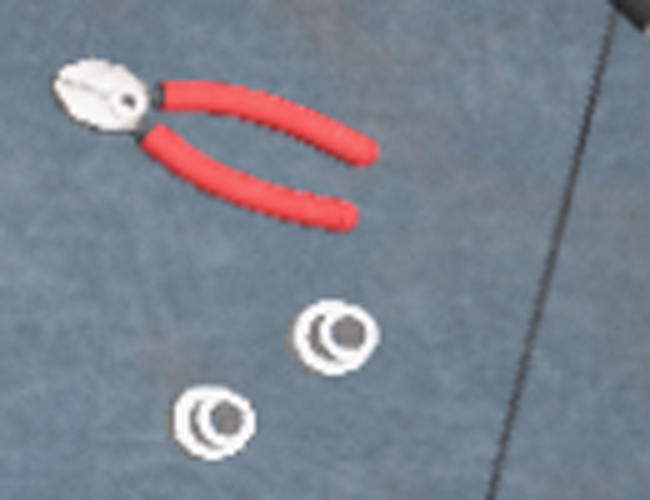

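View pics/s1.png

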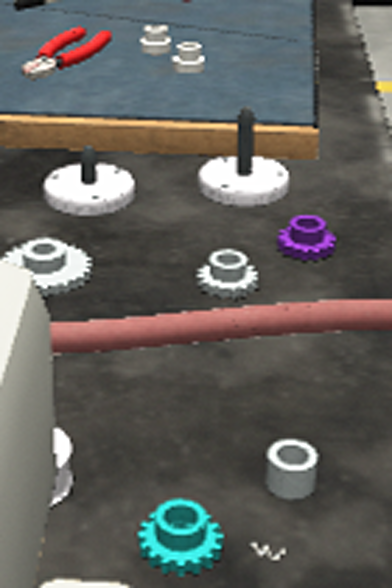

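```bash
cat > meas.py <<'E'
from h import *
def blob(c,u,v,r,th=130):
    im=c["img"].astype(int); g=cv2.cvtColor(c["img"],cv2.COLOR_RGB2GRAY)
    m=(g>th).astype(np.uint8)
    m[:max(0,v-r)]=0;m[v+r:]=0;m[:,:max(0,u-r)]=0;m[:,u+r:]=0
    cs,_=cv2.findContours(m,cv2.RETR_EXTERNAL,cv2.CHAIN_APPROX_NONE)
    return max(cs,key=cv2.contourArea),g
def circ(P):
    A=np.c_[2*P,np.ones(len(P))];s=np.linalg.lstsq(A,(P**2).sum(1),rcond=None)[0]
    return s[:2],np.sqrt(s[2]+s[0]**2+s[1]**2)
def outer(c,u,v,r,z,th=130):
    k,_=blob(c,u,v,r,th); h=cv2.convexHull(k)[:,0]
    P=np.array([onz(c,*p,z)[:2] for p in h]); (x,y),rad=cv2.minEnclosingCircle(P.astype(np.float32)); f=circ(P)
    return np.round([x,y,rad*2],4),np.round([*f[0],2*f[1]],4)
E
python3 - <<'E'
from meas import *
c=viewer.camera("top")
for n,u,v,r,z in [("large",305,195,25,.010),("small",303,255,18,.010),("sleeve",203,272,14,.024),("pulley",200,207,22,.028),("short",364,203,27,.014),("tall",378,260,27,.014)]:
    for th in(110,150,190): print(n,th,*outer(c,u,v,r,z,th))
for n,u,v,z in [("large bore",305,194.5,.024),("small bore",303,255,.024),("sleeve",203.3,272.3,.024),("pulley",199.7,206,.028),("short tip",367,201,.05),("tall tip",385,259,.08)]: print(n,onz(c,u,v,z))
E
```

```text
large 110 [ 0.6268 -0.016   0.079 ] [ 0.6264 -0.0162  0.0769]
large 150 [ 0.6263 -0.0162  0.0773] [ 0.6261 -0.0162  0.0753]
large 190 [ 0.6263 -0.0162  0.0773] [ 0.6263 -0.0164  0.0748]
small 110 [ 0.4774 -0.0092  0.0501] [ 0.4776 -0.0097  0.0486]
small 150 [ 0.4773 -0.0091  0.0498] [ 0.4775 -0.0097  0.0472]
small 190 [ 0.4766 -0.0102  0.0483] [ 0.4769 -0.0097  0.0463]
sleeve 110 [0.4386 0.23   0.0328] [0.4385 0.2303 0.0318]
sleeve 150 [0.4376 0.2301 0.031 ] [0.4378 0.2299 0.0298]
sleeve 190 [0.4377 0.2297 0.0291] [0.4377 0.2297 0.0283]
pulley 110 [0.607  0.2582 0.1045] [0.6062 0.2589 0.0987]
pulley 150 [0.5969 0.2403 0.0606] [0.597  0.2402 0.0582]
pulley 190 [0.5973 0.2404 0.0584] [0.5975 0.2407 0.056 ]
short 110 [ 0.5891 -0.1532  0.1234] [ 0.5899 -0.1593  0.1059]
short 150 [ 0.6052 -0.1632  0.0851] [ 0.605  -0.1635  0.0838]
short 190 [ 0.6055 -0.1637  0.0832] [ 0.6054 -0.1638  0.0821]
tall 110 [ 0.4658 -0.1902  0.1759] [ 0.4714 -0.1959  0.1425]
tall 150 [ 0.463  -0.1905  0.0847] [ 0.4631 -0.1905  0.0838]
tall 190 [ 0.4628 -0.191   0.0831] [ 0.4629 -0.1908  0.0822]
large bore [ 0.62558669 -0.01807183  0.024     ]
small bore [ 0.47628371 -0.01090601  0.024     ]
sleeve [0.43707092 0.22811547 0.024     ]
pulley [0.59761573 0.24086783 0.028     ]
short tip [ 0.60292538 -0.16547567  0.05      ]
tall tip [ 0.46275969 -0.19402231  0.08      ]
```

```bash
python3 - <<'E'
from meas import *
for n in("top","side"):
    c=viewer.camera(n)
    for X in [(.277,.56,.21),(.277,.56,.4),(0,0,.3),(0,0,0),(.3,.37,0),(.7,.37,0)]: print(n,X,proj(c,X), (c["R"]@np.array(X)+c["t"])[2])
c=viewer.camera("top")
print([onz(c,u,v,0) for u,v in[(145,290),(405,200),(405,290),(265,260),(272,320),(365,137),(197,147),(348,325)]])
print(bot.state()["time"])
E
```

```text
top (0.277, 0.56, 0.21) [ -4.68919701 362.3066065 ] 0.7365409819558683
top (0.277, 0.56, 0.4) [-110.00391637  392.96409985] 0.5493829924910836
top (0, 0, 0.3) [308.97387419 568.3155885 ] 0.60237032928835
top (0, 0, 0) [301.01772536 470.5434336 ] 0.8978829442327468
top (0.3, 0.37, 0) [143.47328663 331.66410564] 0.9481090179384222
top (0.7, 0.37, 0) [152.46437174 168.97378658] 1.0170167269723067
side (0.277, 0.56, 0.21) [611.90783955 372.59091187] 0.29052042181898907
side (0.277, 0.56, 0.4) [760.30406568 118.96821583] 0.1949725527591485
side (0, 0, 0.3) [610.9626078   76.14389584] 0.6958597664063292
side (0, 0, 0) [556.81444714 221.60815048] 0.8467248228166037
side (0.3, 0.37, 0) [455.74707147 354.30175886] 0.5615508926518689
side (0.7, 0.37, 0) [179.50974196 335.14499082] 0.6044400873800315
[array([0.39673448, 0.37223785, 0.        ]), array([ 0.61467127, -0.27198411,  0.        ]), array([ 0.39172756, -0.25842861,  0.        ]), array([0.46614643, 0.08202005, 0.        ]), array([0.32315487, 0.06483393, 0.        ]), array([ 0.7826075 , -0.17780306,  0.        ]), array([0.75825338, 0.25842739, 0.        ]), array([ 3.10428225e-01, -1.17187931e-01,  1.11022302e-16])]
0.4
```

```bash
python3 - <<'E'
from meas import *
c=viewer.camera("top");s=viewer.camera("side")
for uv in [(140,256),(60,265),(3,265)]:
  for z in (0,.1,.2,.3,.4): 
    X=onz(c,*uv,z); print(uv,np.round(X,3),proj(s,X).round())
crop(c,0,0,200,300,2,"t3")
E
```

```text
(140, 256) [0.479 0.389 0.   ] [327. 356.]
(140, 256) [0.473 0.353 0.1  ] [335. 285.]
(140, 256) [0.466 0.317 0.2  ] [343. 208.]
(140, 256) [0.46 0.28 0.3 ] [351. 125.]
(140, 256) [0.454 0.244 0.4  ] [360.  35.]
(60, 265) [0.459 0.58  0.   ] [345. 514.]
(60, 265) [0.455 0.524 0.1  ] [353. 402.]
(60, 265) [0.451 0.469 0.2  ] [362. 287.]
(60, 265) [0.447 0.413 0.3  ] [371. 169.]
(60, 265) [0.443 0.357 0.4  ] [379.  50.]
(3, 265) [0.461 0.714 0.   ] [346. 725.]
(3, 265) [0.457 0.645 0.1  ] [358. 551.]
(3, 265) [0.452 0.575 0.2  ] [369. 382.]
(3, 265) [0.448 0.506 0.3  ] [379. 220.]
(3, 265) [0.444 0.437 0.4  ] [388.  67.]
```

View pics/t3.png

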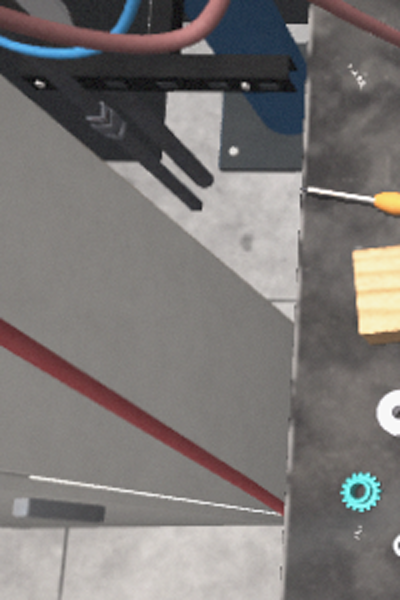

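```bash
cat > plan.py <<'E'
from h import *
from scipy.spatial.transform import Rotation as Ro
def st(): 
    s=bot.state(); q=s["tool_rot"]; return s["ee_pos"],Ro.from_quat([q[1],q[2],q[3],q[0]]),s
def show():
    p,R,s=st(); print("t",round(s["time"],2),"p",p.round(4),"x",R.as_matrix()[:,0].round(3),"z",R.as_matrix()[:,2].round(3),"F",s["ft_force"].round(1),"w",round(s["gripper_width"],4))
def rel(X):  # shares along tool axes
    p,R,s=st(); print("rows of 3cm:",(R.inv().apply(np.array(X)-p)/.03).round(2),"rotvec to std/6deg:",((R.inv()*Ro.from_matrix(np.array([[0,1,0],[1,0,0],[0,0,-1.]]))).as_rotvec()/np.radians(6)).round(2))
E
python3 - <<'E'
from plan import *
show(); p,R,s=st()
d=np.array([0.10,-0.26,0.0])/9
pos=p.copy()
for i in range(10):
    print((R.inv().apply(d)/.03).round(2)); R=R*Ro.from_rotvec([0,0,np.radians(6)])
rel([.4,.1,.2])
E
```

```text
t 0.5 p [0.2773 0.5601 0.2108] x [-0.896  0.444  0.   ] z [-0. -0. -1.] F [-0.9 -0.2 -0.2] w 0.0856
[-0.76 -0.7   0.  ]
[-0.83 -0.62  0.  ]
[-0.89 -0.53  0.  ]
[-0.94 -0.43  0.  ]
[-0.98 -0.33  0.  ]
[-1.01 -0.23  0.  ]
[-1.02 -0.12  0.  ]
[-1.03 -0.01  0.  ]
[-1.03  0.1   0.  ]
[-1.01  0.2   0.  ]
rows of 3cm: [-10.47 -11.93   0.36] rotvec to std/6deg: [-0.    0.   10.61]
```

Emit:
drive_tool(increments=[{"slide": [-0.75, -0.7, 0], "delta_rot": [0, 0, 1], "hand": 0.9}, {"slide": [-0.85, -0.6, 0], "delta_rot": [0, 0, 1], "hand": 0.9}, {"slide": [-0.9, -0.55, 0], "delta_rot": [0, 0, 1], "hand": 0.9}, {"slide": [-0.95, -0.45, 0], "delta_rot": [0, 0, 1], "hand": 0.9}, {"slide": [-1, -0.35, 0], "delta_rot": [0, 0, 1], "hand": 0.9}, {"slide": [-1, -0.25, 0], "delta_rot": [0, 0, 1], "hand": 0.9}, {"slide": [-1, -0.1, 0], "delta_rot": [0, 0, 1], "hand": 0.9}, {"slide": [-1, 0, 0], "delta_rot": [0, 0, 1], "hand": 0.9}, {"slide": [-1, 0.1, 0], "delta_rot": [0, 0, 1], "hand": 0.9}, {"slide": [-1, 0.2, 0], "delta_rot": [0, 0, 1], "hand": 0.9}])

```text
time: 1.5
ee_pos: [0.3881, 0.2707, 0.211]
tool_rot: [-0.0, 0.686, 0.728, 0.0]
ft_force: [0.4, 0.3, 0.6]
gripper_width: 0.0773
```

```bash
python3 - <<'E'
from plan import *
show(); rel([.626,-.0165,.12])
E
```

```text
t 1.5 p [0.3881 0.2707 0.211 ] x [-0.06   0.998  0.001] z [ 0.     0.001 -1.   ] F [0.4 0.3 0.6] w 0.0773
rows of 3cm: [-10.03   7.34   3.03] rotvec to std/6deg: [ 0.   -0.01  0.57]
```

Emit:
drive_tool(increments=[{"slide": [-1, 0.75, 0], "delta_rot": [0, 0, 0.57], "hand": 0.7}, {"slide": [-1, 0.75, 0], "delta_rot": [0, 0, 0], "hand": 0.7}, {"slide": [-1, 0.75, 0], "delta_rot": [0, 0, 0], "hand": 0.7}, {"slide": [-1, 0.75, 0], "delta_rot": [0, 0, 0], "hand": 0.7}, {"slide": [-1, 0.75, 0.5], "delta_rot": [0, 0, 0], "hand": 0.7}, {"slide": [-1, 0.75, 0.5], "delta_rot": [0, 0, 0], "hand": 0.7}, {"slide": [-1, 0.75, 0.5], "delta_rot": [0, 0, 0], "hand": 0.7}, {"slide": [-1, 0.75, 0.5], "delta_rot": [0, 0, 0], "hand": 0.7}, {"slide": [-1, 0.75, 0.5], "delta_rot": [0, 0, 0], "hand": 0.7}, {"slide": [-0.5, 0.3, 0.5], "delta_rot": [0, 0, 0], "hand": 0.7}])

```text
time: 2.5
ee_pos: [0.6039, -0.0145, 0.1203]
tool_rot: [0.001, 0.707, 0.708, -0.0]
ft_force: [0.2, 0.1, -0.2]
gripper_width: 0.0599
```

```bash
python3 - <<'E'
from plan import *
show(); rel([.626,-.0165,.05])
c=viewer.camera("top"); crop(c,200,90,420,300,2.8,"t4")
s=viewer.camera("side"); crop(s,150,50,420,250,2.9,"s4")
p=st()[0]; print(proj(c,p),proj(s,p))
E
```

```text
t 2.5 p [ 0.6039 -0.0145  0.1203] x [-0.001  1.    -0.002] z [ 0.001 -0.002 -1.   ] F [ 0.2  0.1 -0.2] w 0.0599
rows of 3cm: [-0.06  0.73  2.35] rotvec to std/6deg: [0.01 0.02 0.01]
[305.59465347 195.95064386] [273.64560684 160.72738938]
```

View pics/t4.png

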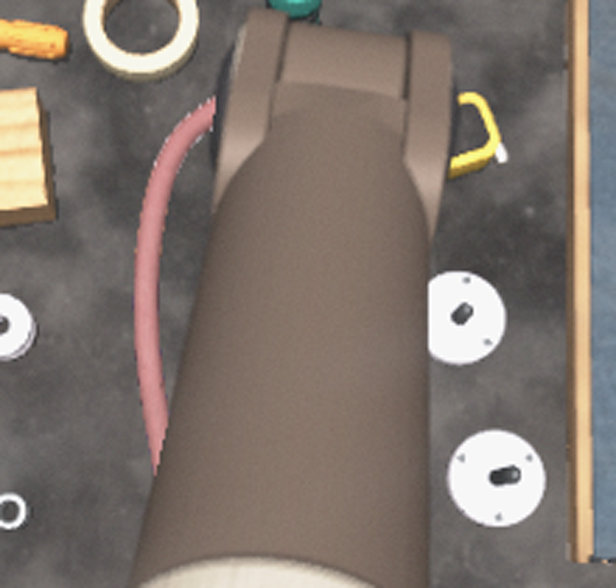

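View pics/s4.png

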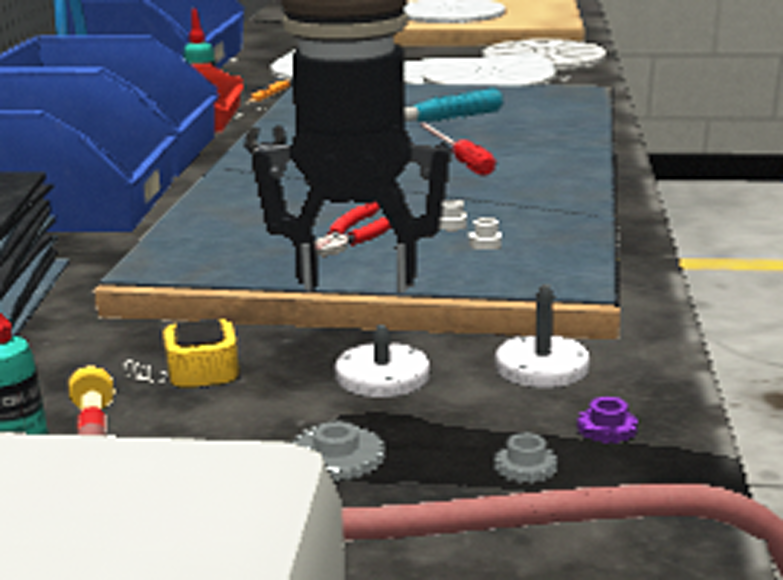

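```bash
python3 - <<'E'
from plan import *
show()
s=viewer.camera("side")
p=st()[0]
im=s["img"].copy()
crop(s,230,90,320,170,8,"s5")
for dz in (0,.01,.02,.03): print(dz,((proj(s,p+[0,0,dz])-[230,90])*8).round())
E
```

```text
t 2.6 p [ 0.6018 -0.0144  0.1188] x [ 0.     1.    -0.002] z [-0.003 -0.002 -1.   ] F [-0.4  0.3 -0.1] w 0.0596
0 [349. 566.]
0.01 [348. 531.]
0.02 [346. 496.]
0.03 [345. 460.]
```

View pics/s5.png

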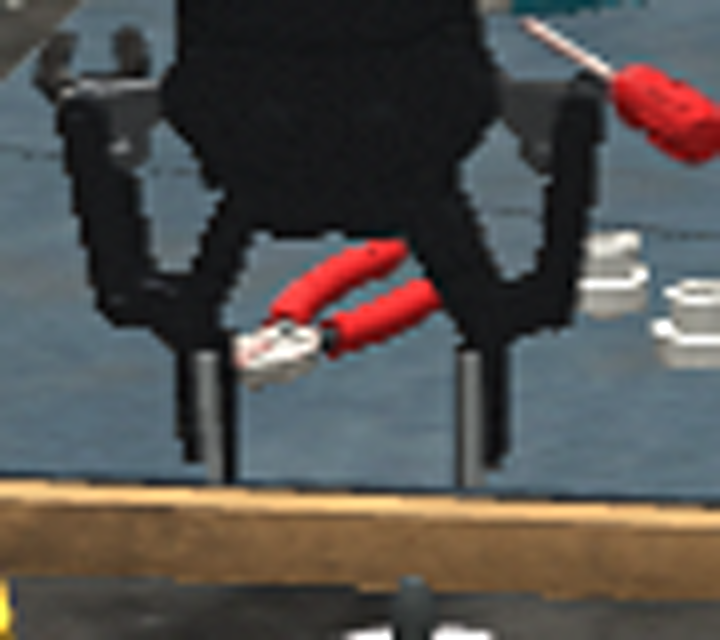

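```bash
python3 - <<'E'
from plan import *
s=viewer.camera("side")
print("tall tip",proj(s,(.463,-.191,.08)),"short tip",proj(s,(.605,-.1637,.05)),"gear hubtop",proj(s,(.626,-.0165,.024)),"small",proj(s,(.477,-.01,.024)),"sleeve",proj(s,(.4377,.2298,.024)))
crop(s,240,135,400,290,5,"s6")
E
```

```text
tall tip [337.24500891 147.95795162] short tip [280.69759071 161.98673108] gear hubtop [264.65041845 198.53722122] small [330.5626338  202.06551417] sleeve [353.15094934 272.00395676]
```

View pics/s6.png

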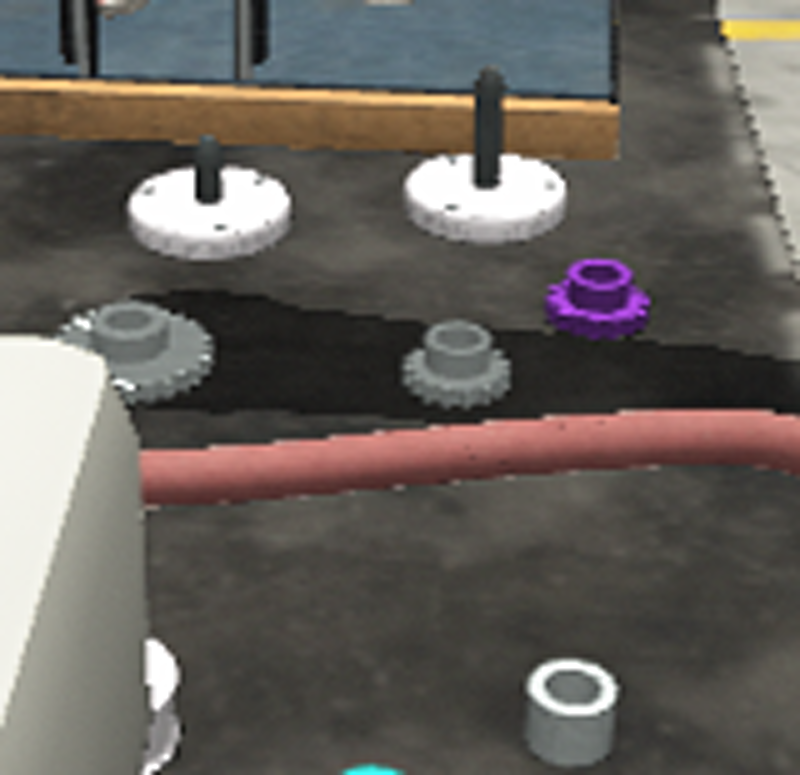

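Emit:
drive_tool(increments=[{"slide": [-0.05, 0.75, 0.6], "delta_rot": [0, 0, 0], "hand": 0.7}, {"slide": [0, 0, 0.7], "delta_rot": [0, 0, 0], "hand": 0.7}, {"slide": [0, 0, 0.4], "delta_rot": [0, 0, 0], "hand": 0.7}, {"slide": [0, 0, 0], "delta_rot": [0, 0, 0], "hand": 0.7}])

```text
time: 3.1
ee_pos: [0.6231, -0.0109, 0.0687]
tool_rot: [-0.001, 0.705, 0.709, -0.001]
ft_force: [-0.2, 0.7, 0.6]
gripper_width: 0.0596
```

```bash
python3 - <<'E'
from plan import *
show()
s=viewer.camera("side")
p=st()[0]
crop(s,210,100,350,220,5.5,"s7")
for dz in (0,.01,.02,.03): print(dz,((proj(s,p+[0,0,dz])-[210,100])*5.5).round())
E
```

```text
t 3.1 p [ 0.6231 -0.0109  0.0687] x [-0.006  1.     0.001] z [-0.003  0.    -1.   ] F [-0.2  0.7  0.6] w 0.0596
0 [299. 448.]
0.01 [298. 426.]
0.02 [296. 403.]
0.03 [295. 380.]
```

View pics/s7.png

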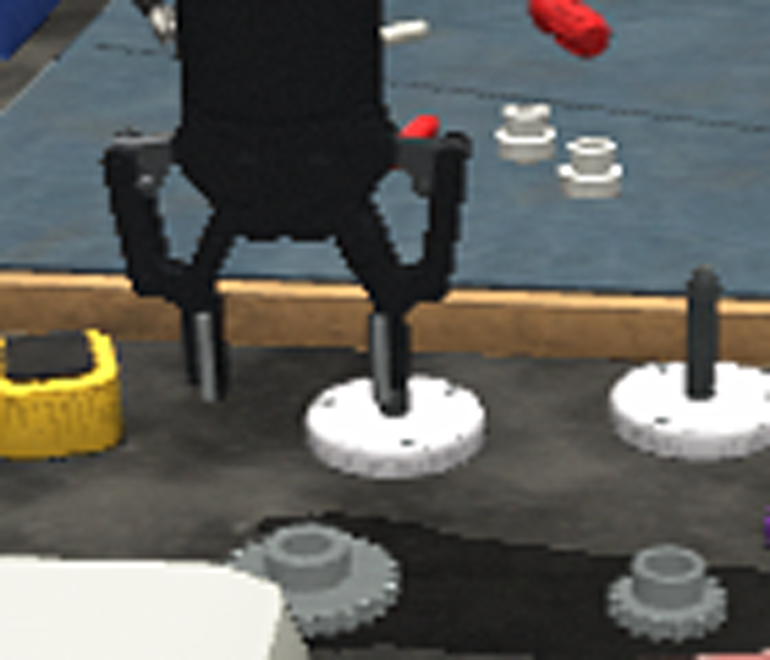

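Emit:
drive_tool(increments=[{"slide": [0, 0, 0], "delta_rot": [0, 0, 0], "hand": 0.5}, {"slide": [0, 0, 0], "delta_rot": [0, 0, 0], "hand": 0.5}, {"slide": [0, 0, 0], "delta_rot": [0, 0, 0], "hand": 0.5}])

```text
time: 3.45
ee_pos: [0.6251, -0.0123, 0.0708]
tool_rot: [0.0, 0.706, 0.709, 0.001]
ft_force: [-0.3, 0.9, -0.2]
gripper_width: 0.0423
```

```bash
python3 - <<'E'
from plan import *
show()
s=viewer.camera("side")
p=st()[0]
crop(s,210,100,350,220,5.5,"s8")
for dz in (0,.01,.02,.03): print(dz,((proj(s,p+[0,0,dz])-[210,100])*5.5).round())
for i in range(3): viewer.camera("side"); show()
E
```

```text
t 3.45 p [ 0.6251 -0.0123  0.0708] x [-0.004  1.     0.   ] z [ 0.001  0.    -1.   ] F [-0.3  0.9 -0.2] w 0.0423
0 [296. 446.]
0.01 [295. 423.]
0.02 [294. 400.]
0.03 [293. 377.]
t 3.55 p [ 0.6249 -0.0124  0.0704] x [-0.004  1.     0.   ] z [ 0.001  0.    -1.   ] F [-0.4 -0.3  0.4] w 0.0427
t 3.6 p [ 0.6248 -0.0124  0.0702] x [-0.004  1.     0.   ] z [ 0.001  0.    -1.   ] F [-0.2 -0.1 -0.2] w 0.0431
t 3.65 p [ 0.6248 -0.0124  0.07  ] x [-0.004  1.     0.   ] z [ 0.  0. -1.] F [-0.2  0.3 -0.6] w 0.0431
```

View pics/s8.png

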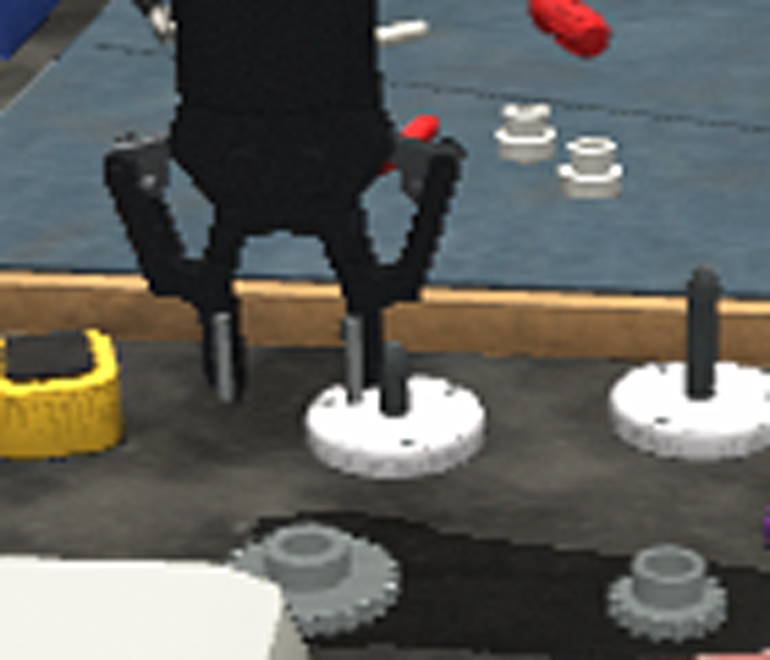

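Emit:
drive_tool(increments=[{"slide": [-0.14, 0.03, 0.5], "delta_rot": [0, 0, 0], "hand": 0.7}, {"slide": [0, 0, 0.6], "delta_rot": [0, 0, 0], "hand": 0.7}, {"slide": [0, 0, 0.5], "delta_rot": [0, 0, 0], "hand": 0.7}, {"slide": [0, 0, 0], "delta_rot": [0, 0, 0], "hand": 0.7}])

```text
time: 4.05
ee_pos: [0.6235, -0.0167, 0.0187]
tool_rot: [-0.002, 0.706, 0.709, -0.002]
ft_force: [0.3, 0.6, 1.0]
gripper_width: 0.0596
```

```bash
python3 - <<'E'
from plan import *
s=viewer.camera("side")
show()
p=st()[0]
crop(s,210,100,350,220,5.5,"s9")
for dz in (0,.01,.02,.03): print(dz,((proj(s,p+[0,0,dz])-[210,100])*5.5).round())
E
```

```text
t 4.1 p [ 0.6244 -0.0168  0.0201] x [-0.004  1.    -0.   ] z [-0.003 -0.    -1.   ] F [ 0.6  0.7 -0.3] w 0.0597
0 [305. 550.]
0.01 [304. 529.]
0.02 [303. 507.]
0.03 [302. 486.]
```

View pics/s9.png

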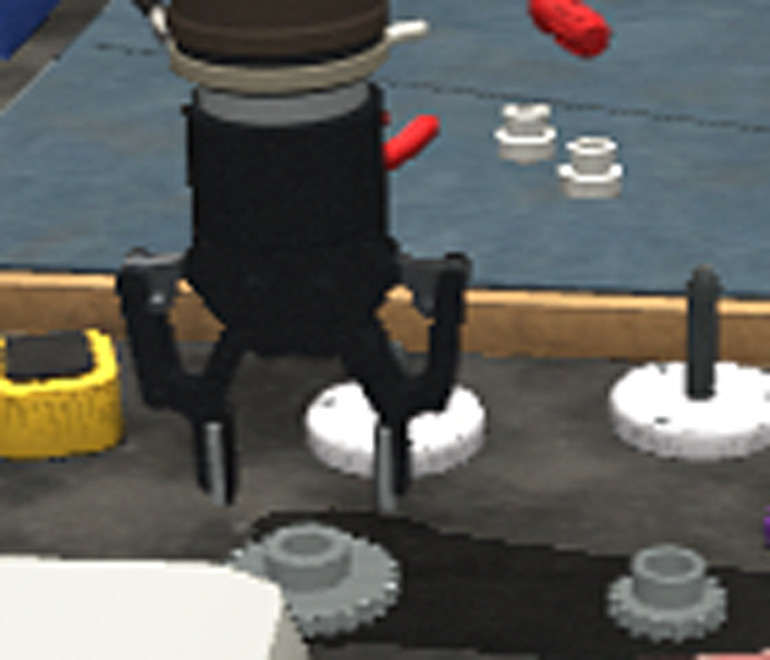

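Emit:
drive_tool(increments=[{"slide": [0, -0.04, 0.35], "delta_rot": [0, 0, 0], "hand": 0.65}, {"slide": [0, 0, 0.3], "delta_rot": [0, 0, 0], "hand": 0.65}, {"slide": [0, 0, 0], "delta_rot": [0, 0, 0], "hand": 0.6}])

```text
time: 4.4
ee_pos: [0.6235, -0.0164, 0.001]
tool_rot: [-0.001, 0.706, 0.709, -0.001]
ft_force: [0.7, 0.3, -0.4]
gripper_width: 0.0515
```

```bash
python3 - <<'E'
from plan import *
s=viewer.camera("side")
show()
p=st()[0]
crop(s,210,100,350,220,5.5,"s10")
for dz in (0,.01,.02,.03): print(dz,((proj(s,p+[0,0,dz])-[210,100])*5.5).round())
E
```

```text
t 4.45 p [ 0.6239 -0.0165  0.0017] x [-0.004  1.     0.   ] z [-0.001  0.    -1.   ] F [-0.2 -0.   0.1] w 0.0511
0 [308. 589.]
0.01 [307. 568.]
0.02 [306. 547.]
0.03 [305. 526.]
```

View pics/s10.png

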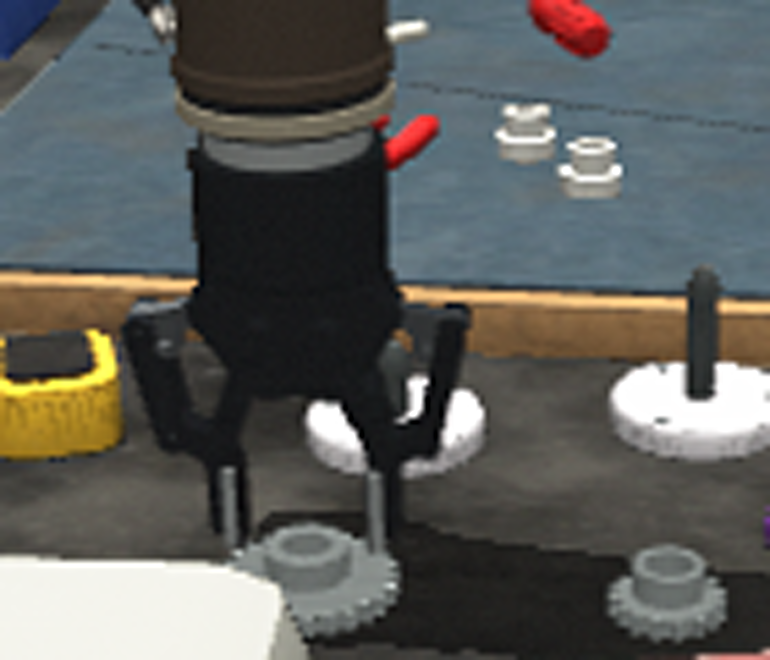

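```bash
python3 - <<'E'
from plan import *
s=viewer.camera("side")
crop(s,240,175,300,225,12,"s11")
c=viewer.camera("top"); cv2.imwrite("pics/t11.png",c["img"][:,:,::-1])
E
```

```text
(no output)
```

View pics/s11.png

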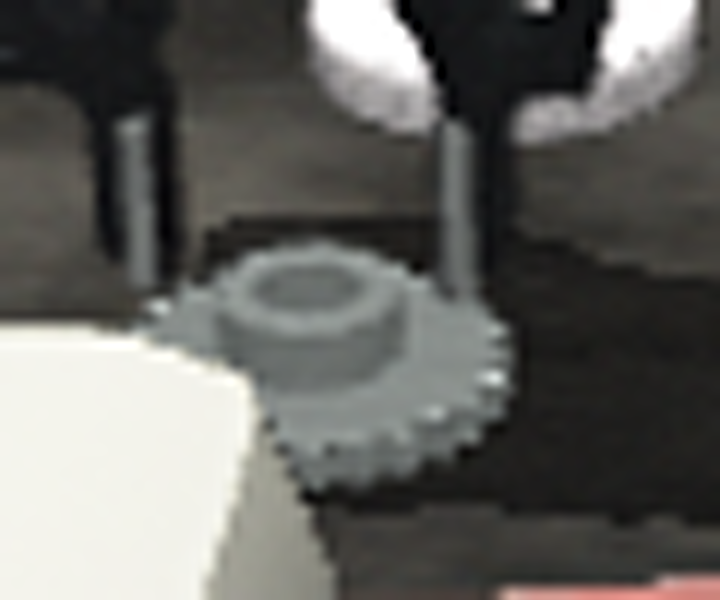

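View pics/t11.png

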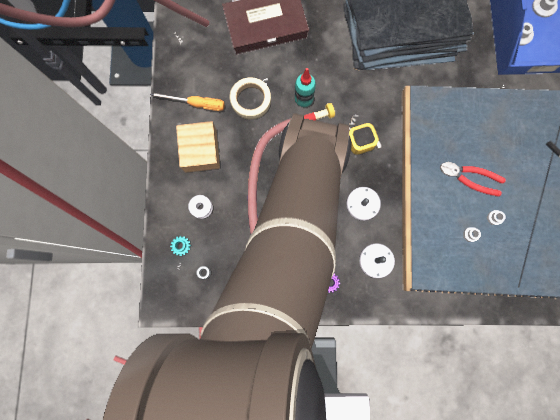

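Emit:
drive_tool(increments=[{"slide": [0, -0.07, 0.12], "delta_rot": [0, 0, 0], "hand": 0.6}, {"slide": [0, 0, 0.08], "delta_rot": [0, 0, 0], "hand": 0.6}, {"slide": [0, 0, 0], "delta_rot": [0, 0, 0], "hand": 0.6}])

```text
time: 4.85
ee_pos: [0.622, -0.0165, -0.004]
tool_rot: [-0.0, 0.706, 0.709, -0.0]
ft_force: [-0.6, 0.8, -0.1]
gripper_width: 0.0513
```

```bash
python3 - <<'E'
from plan import *
s=viewer.camera("side")
show()
crop(s,240,175,300,225,12,"s12")
E
```

```text
t 4.9 p [ 0.6221 -0.0165 -0.0038] x [-0.004  1.     0.   ] z [-0.  0. -1.] F [ 1. -0. -1.] w 0.0512
```

View pics/s12.png

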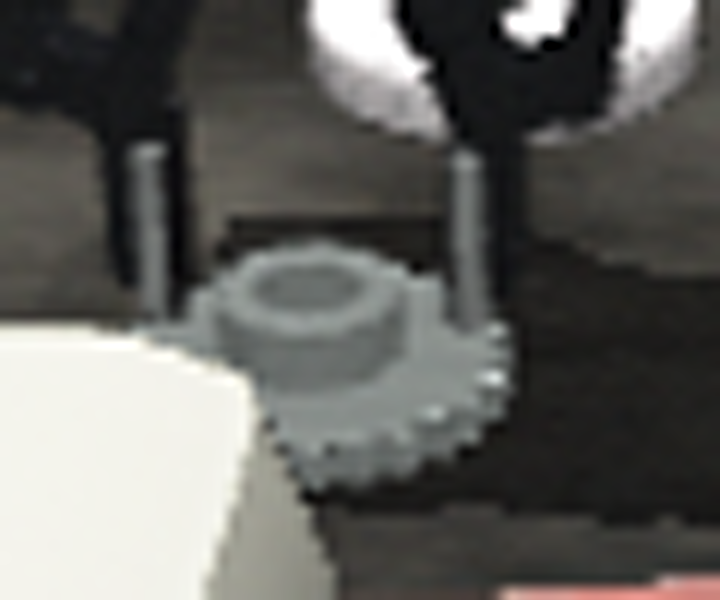

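Emit:
drive_tool(increments=[{"slide": [0, 0, 0], "delta_rot": [0, 0, 0], "hand": 0.35}, {"slide": [0, 0, 0], "delta_rot": [0, 0, 0], "hand": 0.2}, {"slide": [0, 0, 0], "delta_rot": [0, 0, 0], "hand": 0.2}, {"slide": [0, 0, 0], "delta_rot": [0, 0, 0], "hand": 0.2}], force=60)

```text
time: 5.3
ee_pos: [0.6229, -0.0166, -0.003]
tool_rot: [0.0, 0.706, 0.709, 0.001]
ft_force: [-1.6, 0.8, 5.4]
gripper_width: 0.0325
```

```bash
python3 - <<'E'
from plan import *
s=viewer.camera("side")
show()
crop(s,240,175,300,225,12,"s13")
E
```

```text
t 5.35 p [ 0.6229 -0.0166 -0.003 ] x [-0.004  1.     0.   ] z [ 0.001  0.    -1.   ] F [-1.  -0.3  6. ] w 0.0323
```

View pics/s13.png

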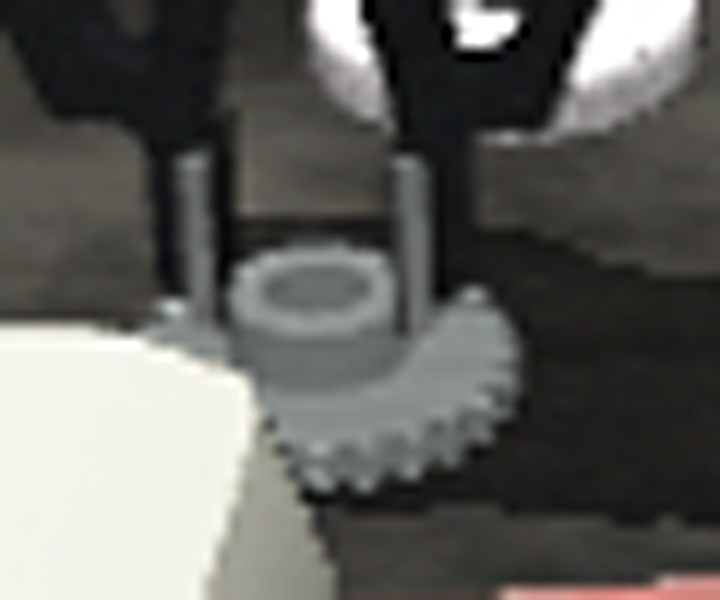

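```bash
python3 - <<'E'
from plan import *
s=viewer.camera("side")
def zat(v,y):
    from scipy.optimize import brentq
    return brentq(lambda z: proj(s,(.623,y,z))[1]-v,-.1,.2)
for v in (202.9,202.1):
  for y in (-.0055,-.015,-.0245,-.035): print(v,y,round(zat(v,y),4))
E
```

```text
202.9 -0.0055 0.0189
202.9 -0.015 0.0135
202.9 -0.0245 0.0082
202.9 -0.035 0.0022
202.1 -0.0055 0.021
202.1 -0.015 0.0156
202.1 -0.0245 0.0103
202.1 -0.035 0.0044
```

Emit:
drive_tool(increments=[{"slide": [0, 0, -0.1], "delta_rot": [0, 0, 0], "hand": 0.6}, {"slide": [0, 0, -0.1], "delta_rot": [0, 0, 0], "hand": 0.6}, {"slide": [0.3, 0, 0], "delta_rot": [0, 0, 0], "hand": 0.6}, {"slide": [0.3, 0, 0], "delta_rot": [0, 0, 0], "hand": 0.6}, {"slide": [0, 0, 0], "delta_rot": [0, 0, 0], "hand": 0.6}])

```text
time: 5.9
ee_pos: [0.6221, 0.0043, 0.002]
tool_rot: [-0.001, 0.705, 0.71, 0.0]
ft_force: [0.7, 0.2, -0.6]
gripper_width: 0.0514
```

```bash
python3 - <<'E'
from plan import *
s=viewer.camera("side")
show()
crop(s,240,175,300,225,12,"s14")
E
```

```text
t 5.95 p [0.622  0.0032 0.002 ] x [-0.006  1.     0.001] z [-0.     0.001 -1.   ] F [-0.2 -0.3  0.1] w 0.0512
```

View pics/s14.png

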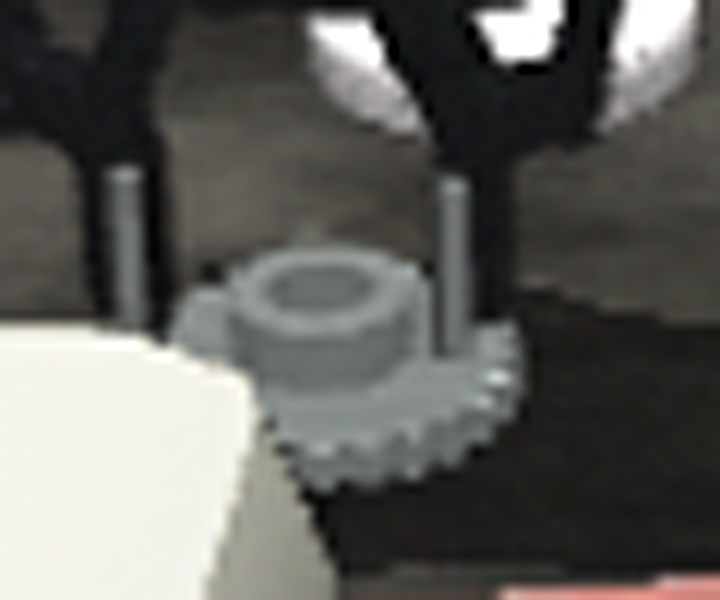

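Emit:
drive_tool(increments=[{"slide": [0, -0.18, 0], "delta_rot": [0, 0, 0], "hand": 0.6}, {"slide": [0, 0, 0.03], "delta_rot": [0, 0, 0], "hand": 0.35}, {"slide": [0, 0, 0], "delta_rot": [0, 0, 0], "hand": 0.2}, {"slide": [0, 0, 0], "delta_rot": [0, 0, 0], "hand": 0.2}, {"slide": [0, 0, 0], "delta_rot": [0, 0, 0], "hand": 0.2}])

```text
time: 6.45
ee_pos: [0.62, 0.001, 0.0037]
tool_rot: [0.002, 0.706, 0.708, 0.002]
ft_force: [3.0, 0.5, 11.4]
gripper_width: 0.017
```

```bash
python3 - <<'E'
from plan import *
s=viewer.camera("side")
show()
crop(s,240,175,300,225,12,"s15")
E
```

```text
t 6.5 p [0.6201 0.001  0.0037] x [-0.004  1.     0.   ] z [ 0.007  0.    -1.   ] F [ 2.4  0.5 10.3] w 0.0176
```

View pics/s15.png

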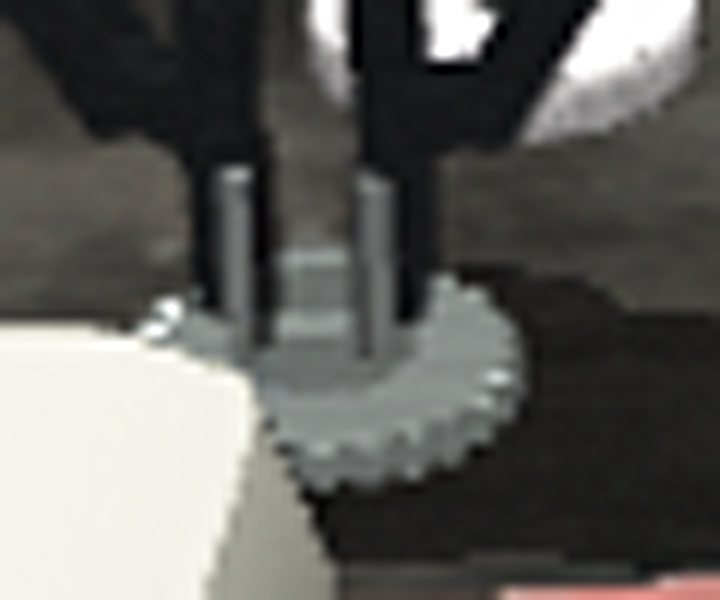

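Emit:
drive_tool(increments=[{"slide": [0, 0, -0.2], "delta_rot": [0, 0, 0], "hand": 0.65}, {"slide": [-0.3, 0, -0.1], "delta_rot": [0, 0, 0], "hand": 0.65}, {"slide": [-0.28, 0, 0], "delta_rot": [0, 0, 0], "hand": 0.65}, {"slide": [0, 0, 0.2], "delta_rot": [0, 0, 0], "hand": 0.65}, {"slide": [0, 0, 0.2], "delta_rot": [0, 0, 0], "hand": 0.65}, {"slide": [0, 0, 0.1], "delta_rot": [0, 0, 0], "hand": 0.65}, {"slide": [0, 0, 0], "delta_rot": [0, 0, 0], "hand": 0.65}])

```text
time: 7.2
ee_pos: [0.6161, -0.0156, -0.0058]
tool_rot: [-0.001, 0.705, 0.709, -0.001]
ft_force: [0.4, -0.5, -0.2]
gripper_width: 0.0555
```

```bash
python3 - <<'E'
from plan import *
s=viewer.camera("side")
show()
crop(s,240,175,300,225,12,"s16")
E
```

```text
t 7.25 p [ 0.6164 -0.0157 -0.0053] x [-0.005  1.     0.   ] z [-0.001  0.    -1.   ] F [-0.1  0.6  0.5] w 0.0557
```

View pics/s16.png

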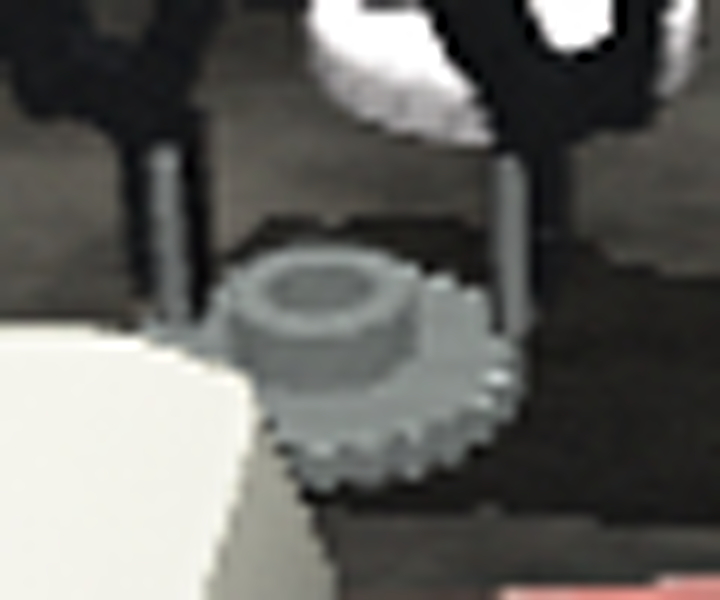

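Emit:
drive_tool(increments=[{"slide": [0, 0.11, 0], "delta_rot": [0, 0, 0], "hand": 0.55}, {"slide": [0, 0, 0.1], "delta_rot": [0, 0, 0], "hand": 0.55}, {"slide": [0, 0, 0.07], "delta_rot": [0, 0, 0], "hand": 0.55}, {"slide": [0, 0, 0], "delta_rot": [0, 0, 0], "hand": 0.55}])

```text
time: 7.65
ee_pos: [0.6199, -0.0159, -0.0101]
tool_rot: [-0.0, 0.706, 0.709, -0.0]
ft_force: [-0.3, 0.3, -0.3]
gripper_width: 0.0472
```

```bash
python3 - <<'E'
from plan import *
s=viewer.camera("side")
show()
crop(s,240,175,300,225,12,"s17")
E
```

```text
t 7.7 p [ 0.6199 -0.016  -0.01  ] x [-0.004  1.    -0.   ] z [-0. -0. -1.] F [ 0.3 -0.3  0.4] w 0.0469
```

View pics/s17.png

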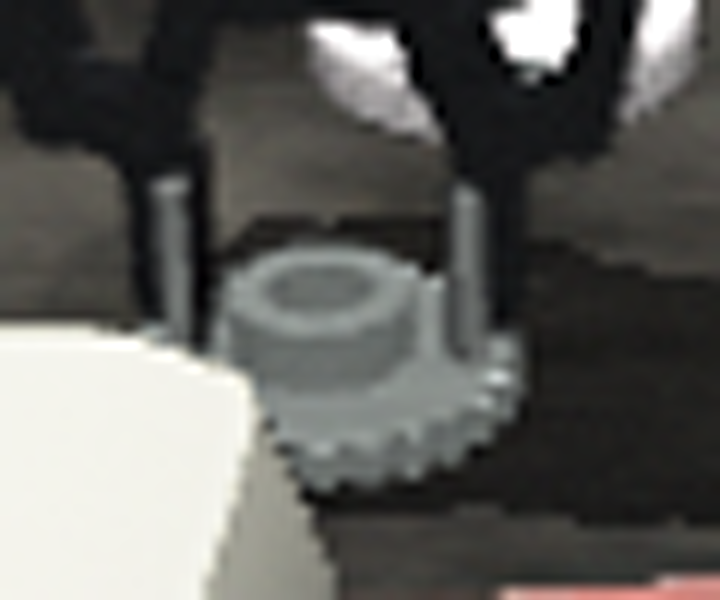

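Emit:
drive_tool(increments=[{"slide": [0, 0, 0], "delta_rot": [0, 0, 0], "hand": 0.4}, {"slide": [0, 0, 0], "delta_rot": [0, 0, 0], "hand": 0.3}, {"slide": [0, 0, 0], "delta_rot": [0, 0, 0], "hand": 0.3}, {"slide": [0, 0, 0], "delta_rot": [0, 0, 0], "hand": 0.3}])

```text
time: 8.1
ee_pos: [0.6208, -0.0161, -0.0092]
tool_rot: [0.0, 0.706, 0.709, 0.0]
ft_force: [-0.1, -0.2, 5.9]
gripper_width: 0.033
```

```bash
python3 - <<'E'
from plan import *
s=viewer.camera("side")
show()
crop(s,240,175,300,225,12,"s18")
E
```

```text
t 8.15 p [ 0.6207 -0.0161 -0.0092] x [-0.004  1.     0.   ] z [ 0.001  0.    -1.   ] F [0.9 0.7 6.1] w 0.033
```

View pics/s18.png

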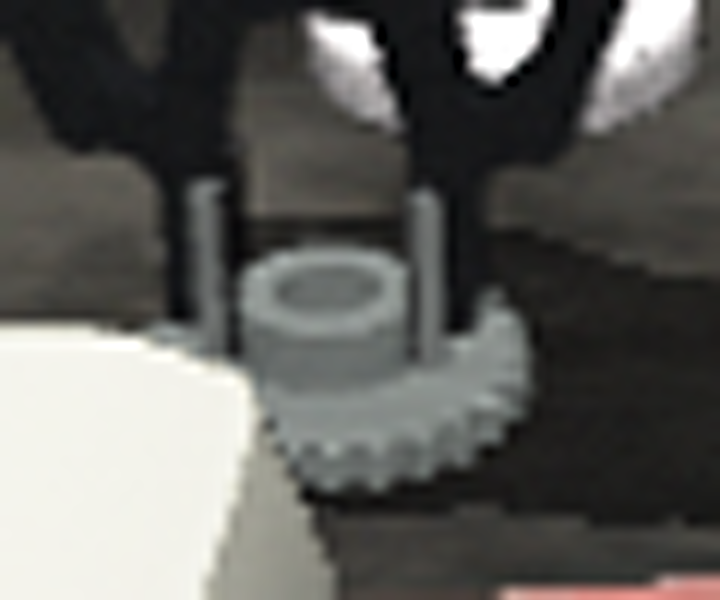

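Emit:
drive_tool(increments=[{"slide": [0, 0, -0.2], "delta_rot": [0, 0, 0], "hand": 0.3}, {"slide": [0, 0, -0.4], "delta_rot": [0, 0, 0], "hand": 0.3}, {"slide": [0, 0, -0.6], "delta_rot": [0, 0, 0], "hand": 0.3}, {"slide": [0, 0, 0], "delta_rot": [0, 0, 0], "hand": 0.3}])

```text
time: 8.55
ee_pos: [0.6216, -0.0162, 0.0288]
tool_rot: [0.001, 0.706, 0.708, 0.001]
ft_force: [1.0, 0.5, -1.1]
gripper_width: 0.0326
```

```bash
python3 - <<'E'
from plan import *
s=viewer.camera("side")
show()
crop(s,225,145,315,225,8,"s19")
E
```

```text
t 8.6 p [ 0.621  -0.016   0.0275] x [-0.004  1.     0.   ] z [ 0.002  0.    -1.   ] F [-0.3 -0.4 -2.3] w 0.0327
```

View pics/s19.png

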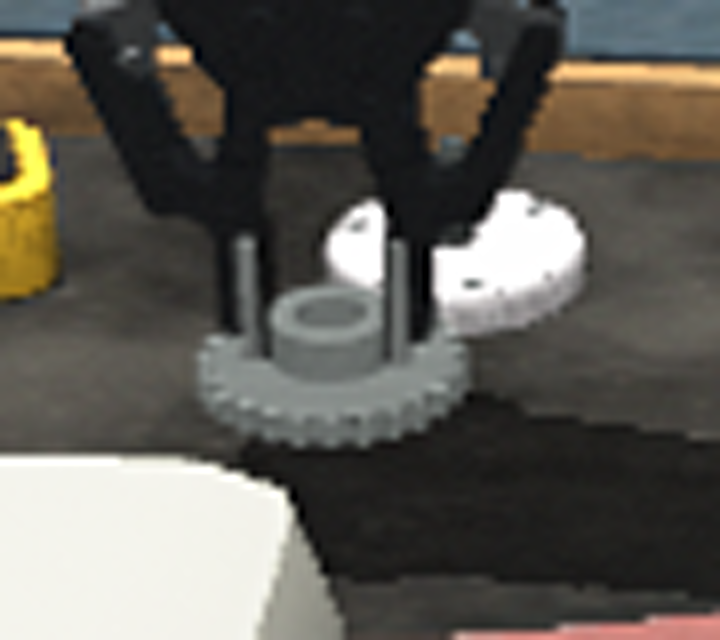

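```bash
python3 - <<'E'
from plan import *
s=viewer.camera("side")
show()
print(onz(s,265,183.3,.0607),onz(s,266,184.1,.0607))
print("unbiased check on bench: large gear orig", onz(s,266,199.4,.024), onz(s,265,198.6,.024))
print("short tip",onz(s,282,162,.05),"tall tip",onz(s,338,149,.08))
E
```

```text
t 8.65 p [ 0.6203 -0.0158  0.0266] x [-0.004  1.     0.   ] z [ 0.001  0.    -1.   ] F [ 0.1  0.4 -2.6] w 0.0327
[ 0.62414174 -0.02072698  0.0607    ] [ 0.62133658 -0.01694235  0.0607    ]
unbiased check on bench: large gear orig [ 0.62235029 -0.01269305  0.024     ] [ 0.62516091 -0.01625926  0.024     ]
short tip [ 0.60166727 -0.16379546  0.05      ] tall tip [ 0.46118095 -0.18409523  0.08      ]
```

Emit:
drive_tool(increments=[{"slide": [0, 0, -1], "delta_rot": [0, 0, 0], "hand": 0.3}, {"slide": [-0.3, -0.3, -1], "delta_rot": [0, 0, 0], "hand": 0.3}, {"slide": [-0.8, -0.8, -0.3], "delta_rot": [0, 0, 0], "hand": 0.3}, {"slide": [-1, -0.9, 0], "delta_rot": [0, 0, 0], "hand": 0.3}, {"slide": [-1, -0.9, 0], "delta_rot": [0, 0, 0], "hand": 0.3}, {"slide": [-1, -0.9, 0], "delta_rot": [0, 0, 0], "hand": 0.3}, {"slide": [-0.9, -0.9, 0], "delta_rot": [0, 0, 0], "hand": 0.3}, {"slide": [-0.5, -0.5, 0], "delta_rot": [0, 0, 0], "hand": 0.3}, {"slide": [-0.25, -0.1, 0], "delta_rot": [0, 0, 0], "hand": 0.3}, {"slide": [0, 0, 0], "delta_rot": [0, 0, 0], "hand": 0.3}])

```text
time: 9.65
ee_pos: [0.4617, -0.1898, 0.0951]
tool_rot: [-0.0, 0.706, 0.708, -0.0]
ft_force: [0.4, 0.9, -2.3]
gripper_width: 0.0326
```

```bash
python3 - <<'E'
from plan import *
s=viewer.camera("side")
show()
crop(s,290,90,390,190,6,"s20")
p=st()[0]
print(((proj(s,[*p[:2],p[2]+.0092])-[290,90])*6).round(),((proj(s,[.463,-.191,.08])-[290,90])*6).round())
E
```

```text
t 9.7 p [ 0.4625 -0.1888  0.0951] x [-0.004  1.     0.   ] z [ 0.  0. -1.] F [ 0.2  0.2 -1.8] w 0.0329
[287. 295.] [283. 348.]
```

View pics/s20.png

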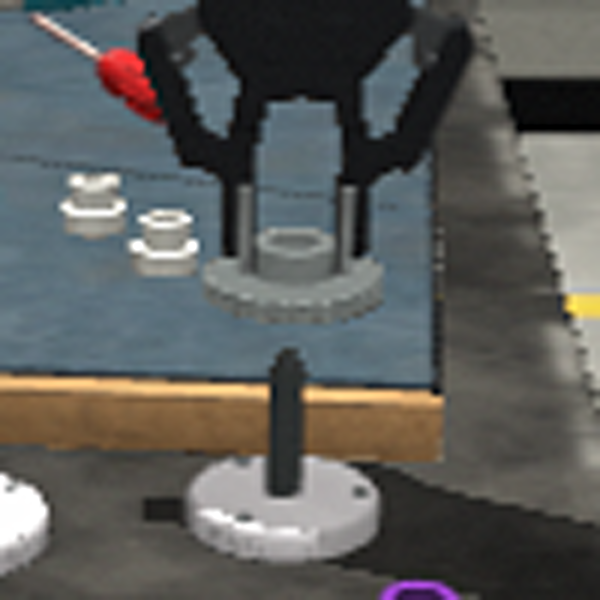

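```bash
python3 - <<'E'
from plan import *
s=viewer.camera("side")
a=proj(s,[.4625,-.19,.1283]);b=proj(s,[.4625,-.19,.08]);d=proj(s,[.4625,-.18,.1283])
print(a,b,(b-a)*6,(d-a)*6)
im=s["img"][90:190,290:390,::-1]; 
cv2.imwrite("pics/s21.png",cv2.resize(im[30:80,25:75],None,fx=14,fy=14,interpolation=cv2.INTER_CUBIC)[:600])
E
```

```text
[338.32466196 129.79712224] [337.44795361 148.10982814] [ -5.26025014 109.87623539] [0.30076351 8.23682223]
```

View pics/s21.png

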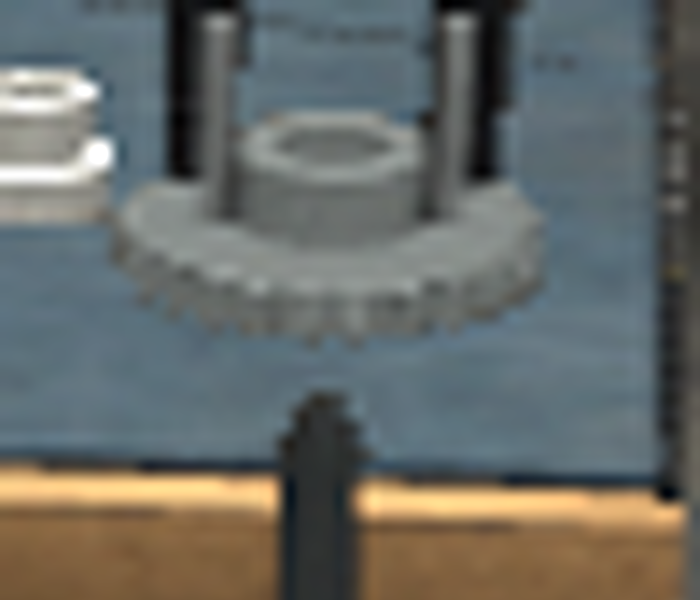

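Emit:
drive_tool(increments=[{"slide": [0, 0, 0.6], "delta_rot": [0, 0, 0], "hand": 0.3}, {"slide": [0, 0, 0.5], "delta_rot": [0, 0, 0], "hand": 0.3}, {"slide": [0, 0, 0.4], "delta_rot": [0, 0, 0], "hand": 0.3}, {"slide": [0, 0, 0], "delta_rot": [0, 0, 0], "hand": 0.3}])

```text
time: 10.15
ee_pos: [0.4617, -0.1887, 0.0488]
tool_rot: [-0.001, 0.705, 0.709, -0.001]
ft_force: [-0.9, -2.5, -4.4]
gripper_width: 0.0329
```

```bash
python3 - <<'E'
from plan import *
s=viewer.camera("side")
show()
crop(s,290,90,390,190,6,"s22")
E
```

```text
t 10.2 p [ 0.4618 -0.1887  0.0494] x [-0.005  1.    -0.   ] z [-0.002 -0.    -1.   ] F [-0.7 -4.3 -3.9] w 0.0329
```

View pics/s22.png

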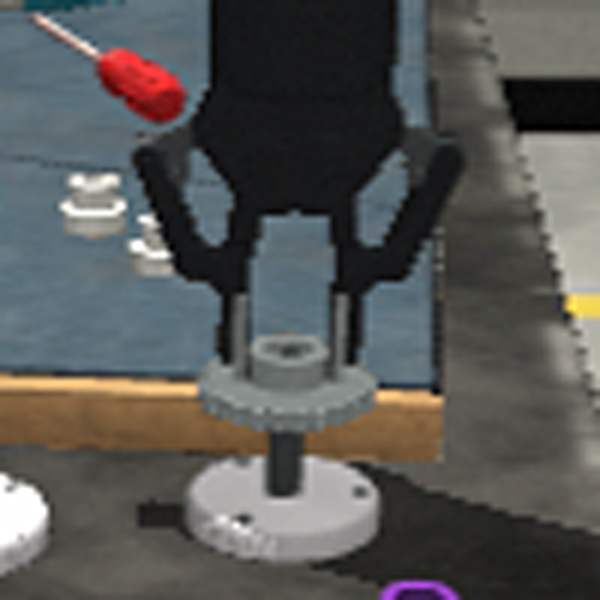

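Emit:
drive_tool(increments=[{"slide": [-0.06, 0, 0.2], "delta_rot": [0, 0, 0], "hand": 0.3}, {"slide": [0, 0, 0.4], "delta_rot": [0, 0, 0], "hand": 0.3}, {"slide": [0, 0, 0.4], "delta_rot": [0, 0, 0], "hand": 0.3}, {"slide": [0, 0, 0.25], "delta_rot": [0, 0, 0], "hand": 0.3}, {"slide": [0, 0, 0.1], "delta_rot": [0, 0, 0], "hand": 0.3}, {"slide": [0, 0, 0], "delta_rot": [0, 0, 0], "hand": 0.3}])

```text
time: 10.8
ee_pos: [0.4616, -0.1908, 0.0092]
tool_rot: [-0.0, 0.706, 0.709, -0.0]
ft_force: [-0.5, 0.3, -2.0]
gripper_width: 0.0328
```

```bash
python3 - <<'E'
from plan import *
s=viewer.camera("side")
show()
crop(s,290,90,390,190,6,"s23")
E
```

```text
t 10.85 p [ 0.4618 -0.191   0.0096] x [-0.004  1.     0.   ] z [-0.  0. -1.] F [-0.5  0.3 -1.8] w 0.0327
```

View pics/s23.png

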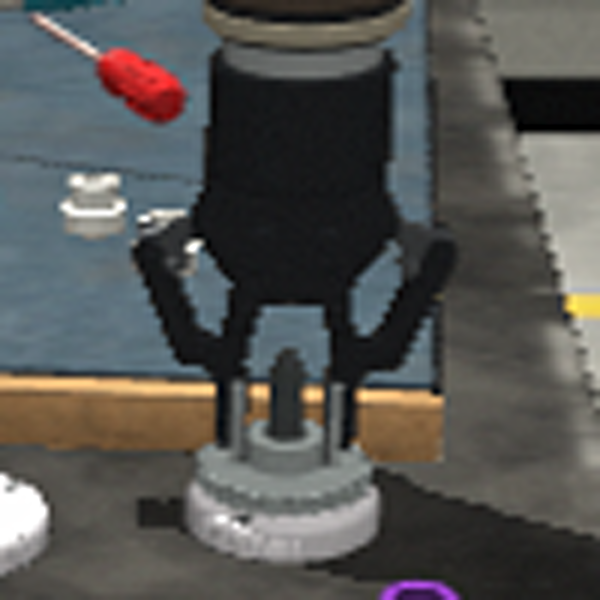

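Emit:
drive_tool(increments=[{"slide": [0, 0, 0.1], "delta_rot": [0, 0, 0], "hand": 0.3}, {"slide": [0, 0, 0.06], "delta_rot": [0, 0, 0], "hand": 0.3}, {"slide": [0, 0, 0], "delta_rot": [0, 0, 0], "hand": 0.3}])

```text
time: 11.15
ee_pos: [0.462, -0.191, 0.005]
tool_rot: [0.0, 0.706, 0.709, 0.0]
ft_force: [0.6, 0.5, -2.0]
gripper_width: 0.0328
```

Emit:
drive_tool(increments=[{"slide": [0, 0, 0.04], "delta_rot": [0, 0, 0], "hand": 0.3}, {"slide": [0, 0, 0.04], "delta_rot": [0, 0, 0], "hand": 0.3}, {"slide": [0, 0, 0], "delta_rot": [0, 0, 0], "hand": 0.3}])

```text
time: 11.45
ee_pos: [0.4621, -0.191, 0.0047]
tool_rot: [-0.0, 0.706, 0.708, 0.001]
ft_force: [-7.3, 3.6, 28.7]
gripper_width: 0.0329
```

Emit:
drive_tool(increments=[{"slide": [0, 0, -0.03], "delta_rot": [0, 0, 0], "hand": 0.6}, {"slide": [0, 0, 0], "delta_rot": [0, 0, 0], "hand": 0.6}, {"slide": [0, 0, 0], "delta_rot": [0, 0, 0], "hand": 0.6}, {"slide": [0, 0, -0.3], "delta_rot": [0, 0, 0], "hand": 0.6}, {"slide": [0, 0, -1], "delta_rot": [0, 0, 0], "hand": 0.6}, {"slide": [0, 0, -1], "delta_rot": [0, 0, 0], "hand": 0.6}, {"slide": [0, 0, -1], "delta_rot": [0, 0, 0], "hand": 0.6}, {"slide": [0.5, 0, -0.5], "delta_rot": [0, 0, 0], "hand": 0.6}])

```text
time: 12.25
ee_pos: [0.4627, -0.1781, 0.1204]
tool_rot: [0.002, 0.707, 0.707, 0.001]
ft_force: [0.7, 0.8, -0.4]
gripper_width: 0.0516
```

```bash
python3 - <<'E'
from plan import *
s=viewer.camera("side")
show()
crop(s,290,90,390,190,6,"s24")
rel([.4357,.2298,.12])
E
```

```text
t 12.3 p [ 0.4635 -0.1747  0.1213] x [-0.004  1.     0.   ] z [ 0.004  0.    -1.   ] F [-0.1  2.1  1.4] w 0.0514
rows of 3cm: [13.49 -0.88  0.05] rotvec to std/6deg: [ 0.04 -0.    0.04]
```

View pics/s24.png

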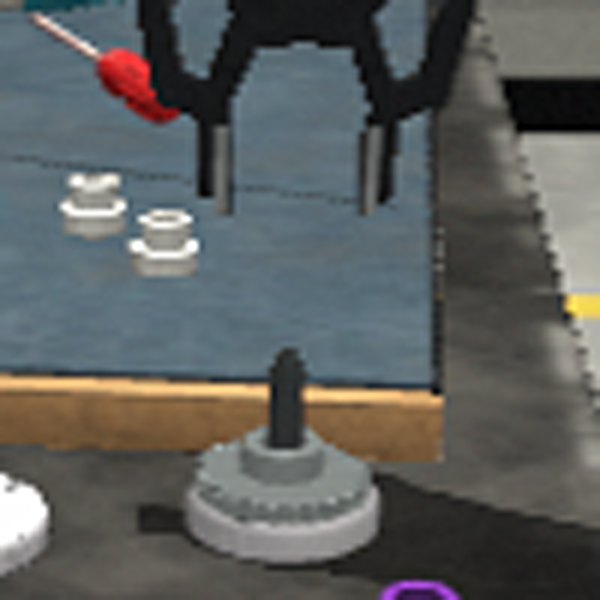

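Emit:
drive_tool(increments=[{"slide": [1, -0.05, 0], "delta_rot": [0, 0, 0], "hand": 0.55}, {"slide": [1, -0.1, 0], "delta_rot": [0, 0, 0], "hand": 0.55}, {"slide": [1, -0.1, 0], "delta_rot": [0, 0, 0], "hand": 0.55}, {"slide": [1, -0.1, 0], "delta_rot": [0, 0, 0], "hand": 0.55}, {"slide": [1, -0.1, 0], "delta_rot": [0, 0, 0], "hand": 0.55}, {"slide": [1, -0.1, 0], "delta_rot": [0, 0, 0], "hand": 0.55}, {"slide": [1, -0.1, 0], "delta_rot": [0, 0, 0], "hand": 0.55}, {"slide": [1, -0.1, 0], "delta_rot": [0, 0, 0], "hand": 0.55}, {"slide": [1, -0.1, 0], "delta_rot": [0, 0, 0], "hand": 0.55}, {"slide": [1, 0, 0], "delta_rot": [0, 0, 0], "hand": 0.55}])

```text
time: 13.3
ee_pos: [0.4344, 0.1249, 0.1175]
tool_rot: [-0.0, 0.706, 0.709, -0.0]
ft_force: [-0.2, 1.0, -0.0]
gripper_width: 0.0467
```

```bash
python3 - <<'E'
from plan import *
show()
rel([.4357,.2298,.05])
E
```

```text
t 13.3 p [0.4344 0.1249 0.1175] x [-0.004  1.    -0.   ] z [-0. -0. -1.] F [-0.2  1.  -0. ] w 0.0467
rows of 3cm: [3.5  0.06 2.25] rotvec to std/6deg: [-0.    0.    0.04]
```

Emit:
drive_tool(increments=[{"slide": [1, 0.06, 0], "delta_rot": [0, 0, 0.04], "hand": 0.55}, {"slide": [1, 0, 0], "delta_rot": [0, 0, 0], "hand": 0.55}, {"slide": [1, 0, 0.5], "delta_rot": [0, 0, 0], "hand": 0.55}, {"slide": [0.4, 0, 0.7], "delta_rot": [0, 0, 0], "hand": 0.55}, {"slide": [0, 0, 0.7], "delta_rot": [0, 0, 0], "hand": 0.55}, {"slide": [0, 0, 0.6], "delta_rot": [0, 0, 0], "hand": 0.55}, {"slide": [0, 0, 0], "delta_rot": [0, 0, 0], "hand": 0.55}])

```text
time: 14.0
ee_pos: [0.4351, 0.225, 0.0405]
tool_rot: [-0.0, 0.707, 0.707, -0.002]
ft_force: [0.3, 0.2, -0.8]
gripper_width: 0.047
```

```bash
python3 - <<'E'
from plan import *
s=viewer.camera("side")
show()
crop(s,300,200,410,310,5.5,"s25")
rel([.4357,.2298,-.012])
p=st()[0]
for dz in (0.02,): print(((proj(s,p+[0,0,dz])-[300,200])*5.5).round())
E
```

```text
t 14.05 p [0.436  0.2252 0.0417] x [ 0.     1.    -0.002] z [-0.002 -0.002 -1.   ] F [-0.2  0.3  0.7] w 0.0466
rows of 3cm: [ 0.16 -0.01  1.79] rotvec to std/6deg: [-0.02  0.02 -0.  ]
[306. 289.]
```

View pics/s25.png

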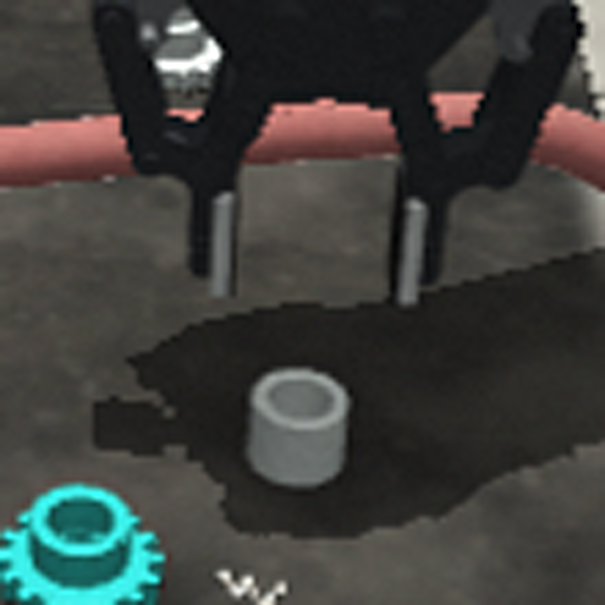

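Emit:
drive_tool(increments=[{"slide": [0.16, 0.08, 0.4], "delta_rot": [0, 0, 0], "hand": 0.55}, {"slide": [0, 0, 0.6], "delta_rot": [0, 0, 0], "hand": 0.55}, {"slide": [0, 0, 0], "delta_rot": [0, 0, 0], "hand": 0.55}])

```text
time: 14.35
ee_pos: [0.4386, 0.2307, 0.0114]
tool_rot: [-0.0, 0.707, 0.707, -0.001]
ft_force: [0.2, -0.6, 0.1]
gripper_width: 0.0469
```

```bash
python3 - <<'E'
from plan import *
s=viewer.camera("side")
show()
crop(s,300,200,410,310,5.5,"s26")
rel([.4385,.2298,-.012])
E
```

```text
t 14.4 p [0.439  0.2307 0.0122] x [ 0.     1.    -0.001] z [-0.001 -0.001 -1.   ] F [-0.7  0.   0.3] w 0.0469
rows of 3cm: [-0.03 -0.02  0.81] rotvec to std/6deg: [-0.01  0.01 -0.  ]
```

View pics/s26.png

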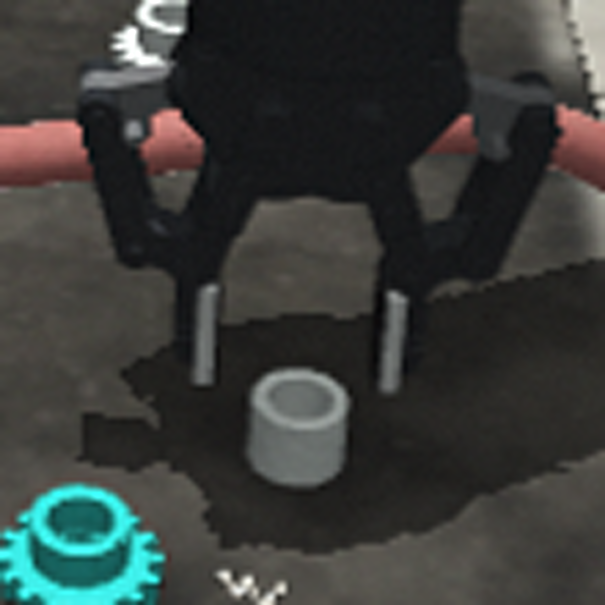

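Emit:
drive_tool(increments=[{"slide": [0, 0, 0.5], "delta_rot": [0, 0, 0], "hand": 0.55}, {"slide": [0, 0, 0.3], "delta_rot": [0, 0, 0], "hand": 0.55}, {"slide": [0, 0, 0], "delta_rot": [0, 0, 0], "hand": 0.55}, {"slide": [0, 0, 0], "delta_rot": [0, 0, 0], "hand": 0.25}, {"slide": [0, 0, 0], "delta_rot": [0, 0, 0], "hand": 0.2}, {"slide": [0, 0, 0], "delta_rot": [0, 0, 0], "hand": 0.2}, {"slide": [0, 0, 0], "delta_rot": [0, 0, 0], "hand": 0.2}], force=50)

```text
time: 15.1
ee_pos: [0.4394, 0.2309, -0.0107]
tool_rot: [-0.0, 0.707, 0.707, 0.0]
ft_force: [-1.7, -2.5, 6.3]
gripper_width: 0.0278
```

```bash
python3 - <<'E'
from plan import *
s=viewer.camera("side")
show()
crop(s,300,200,410,310,5.5,"s27")
E
```

```text
t 15.15 p [ 0.4394  0.2309 -0.0107] x [0.    1.    0.001] z [ 0.     0.001 -1.   ] F [-2.2 -0.6  7.2] w 0.0278
```

View pics/s27.png

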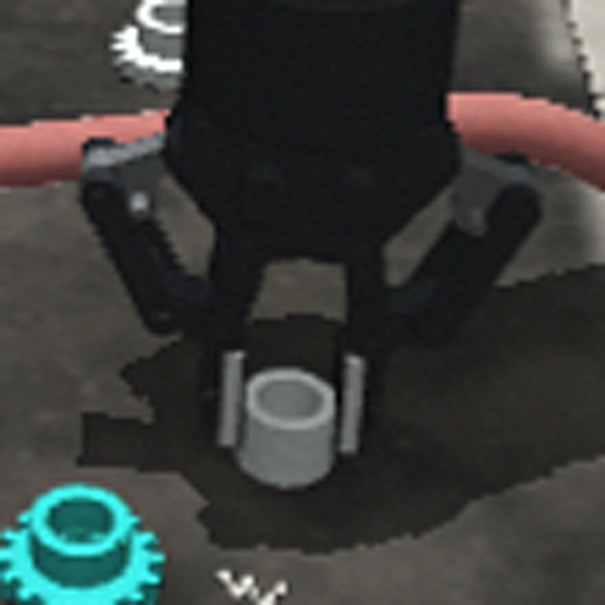

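Emit:
drive_tool(increments=[{"slide": [0, 0, -0.5], "delta_rot": [0, 0, 0], "hand": 0.2}, {"slide": [0, 0, -1], "delta_rot": [0, 0, 0], "hand": 0.2}, {"slide": [-0.5, 0, -1], "delta_rot": [0, 0, 0], "hand": 0.2}, {"slide": [-1, 0.1, -0.7], "delta_rot": [0, 0, 0], "hand": 0.2}, {"slide": [-1, 0.1, -0.5], "delta_rot": [0, 0, 0], "hand": 0.2}, {"slide": [-1, 0.1, 0], "delta_rot": [0, 0, 0], "hand": 0.2}, {"slide": [-1, 0.1, 0], "delta_rot": [0, 0, 0], "hand": 0.2}, {"slide": [-1, 0.1, 0], "delta_rot": [0, 0, 0], "hand": 0.2}, {"slide": [-1, 0.1, 0], "delta_rot": [0, 0, 0], "hand": 0.2}, {"slide": [-1, 0.1, 0], "delta_rot": [0, 0, 0], "hand": 0.2}])

```text
time: 16.15
ee_pos: [0.4603, 0.0046, 0.0999]
tool_rot: [0.0, 0.707, 0.707, 0.0]
ft_force: [1.2, 0.4, -1.0]
gripper_width: 0.0275
```

Emit:
drive_tool(increments=[{"slide": [-1, 0.05, 0], "delta_rot": [0, 0, 0], "hand": 0.2}, {"slide": [-1, 0, 0], "delta_rot": [0, 0, 0], "hand": 0.2}, {"slide": [-1, 0, 0], "delta_rot": [0, 0, 0], "hand": 0.2}, {"slide": [-1, 0, 0], "delta_rot": [0, 0, 0], "hand": 0.2}, {"slide": [-1, 0, 0], "delta_rot": [0, 0, 0], "hand": 0.2}, {"slide": [-0.7, 0, 0], "delta_rot": [0, 0, 0], "hand": 0.2}, {"slide": [-0.3, 0, 0], "delta_rot": [0, 0, 0], "hand": 0.2}, {"slide": [0, 0, 0], "delta_rot": [0, 0, 0], "hand": 0.2}])

```text
time: 16.95
ee_pos: [0.4615, -0.1752, 0.0996]
tool_rot: [0.0, 0.708, 0.706, 0.0]
ft_force: [0.2, -0.2, -0.7]
gripper_width: 0.0278
```

```bash
python3 - <<'E'
from plan import *
s=viewer.camera("side")
show()
crop(s,290,80,390,180,6,"s28")
rel([.462,-.191,.09])
E
```

```text
t 17.0 p [ 0.4616 -0.1739  0.0995] x [0.001 1.    0.   ] z [ 0.  0. -1.] F [-0.3  0.9 -0.9] w 0.0279
rows of 3cm: [-0.57  0.01  0.32] rotvec to std/6deg: [ 0.   -0.   -0.01]
```

View pics/s28.png

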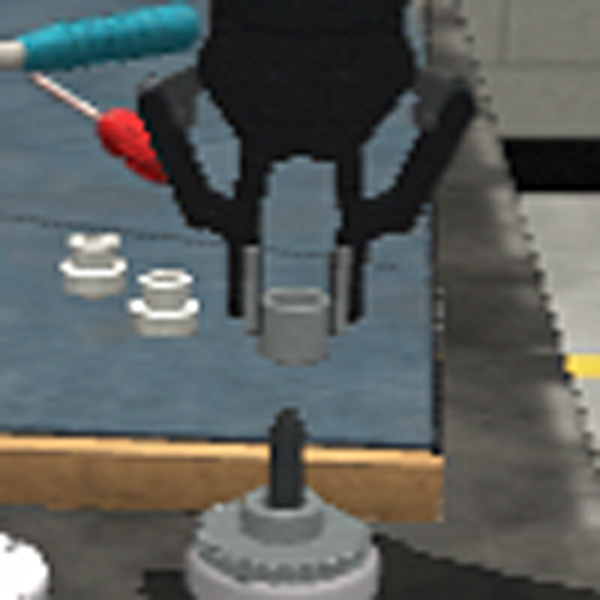

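Emit:
drive_tool(increments=[{"slide": [-0.57, 0, 0], "delta_rot": [0, 0, 0], "hand": 0.2}, {"slide": [0, 0, 0], "delta_rot": [0, 0, 0], "hand": 0.2}])

```text
time: 17.2
ee_pos: [0.4618, -0.1914, 0.0996]
tool_rot: [0.0, 0.707, 0.707, -0.0]
ft_force: [-0.1, -0.0, -1.2]
gripper_width: 0.0279
```

```bash
python3 - <<'E'
from plan import *
s=viewer.camera("side")
show()
crop(s,310,115,360,165,12,"s29")
rel([.462,-.191,.09])
z=st()[0][2]+.0107+.024
a=proj(s,[.462,-.191,z]);b=proj(s,[.462,-.191,.08]);d=proj(s,[.462,-.181,.12]);
print((b-a)*12, (proj(s,[.462,-.181,z])-a)*12)
E
```

```text
t 17.25 p [ 0.4617 -0.1905  0.0995] x [-0.  1.  0.] z [-0.  0. -1.] F [ 0.4  1.3 -0.8] w 0.0277
rows of 3cm: [-0.02  0.01  0.32] rotvec to std/6deg: [-0. -0.  0.]
[-11.88354153 246.99798437] [ 0.6354844  16.25547667]
```

View pics/s29.png

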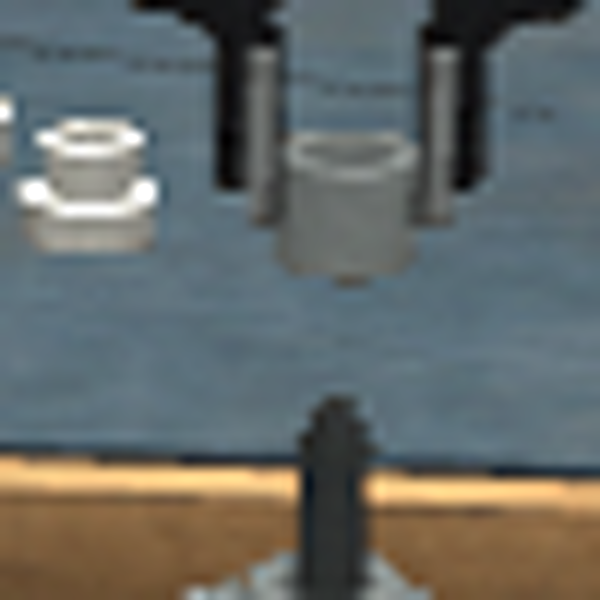

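Emit:
drive_tool(increments=[{"slide": [0, 0, 0.5], "delta_rot": [0, 0, 0], "hand": 0.2}, {"slide": [0, 0, 0.5], "delta_rot": [0, 0, 0], "hand": 0.2}, {"slide": [0, 0, 0.4], "delta_rot": [0, 0, 0], "hand": 0.2}, {"slide": [0, 0, 0.4], "delta_rot": [0, 0, 0], "hand": 0.2}, {"slide": [0, 0, 0.35], "delta_rot": [0, 0, 0], "hand": 0.2}, {"slide": [0, 0, 0], "delta_rot": [0, 0, 0], "hand": 0.2}, {"slide": [0, 0, 0], "delta_rot": [0, 0, 0], "hand": 0.2}])

```text
time: 17.95
ee_pos: [0.4616, -0.1914, 0.0349]
tool_rot: [-0.0, 0.707, 0.707, -0.0]
ft_force: [0.0, -0.5, -0.8]
gripper_width: 0.0279
```

```bash
python3 - <<'E'
from plan import *
s=viewer.camera("side")
show()
crop(s,310,115,370,175,10,"s30")
E
```

```text
t 18.0 p [ 0.4618 -0.1915  0.0352] x [ 0.  1. -0.] z [ 0. -0. -1.] F [ 0.3  0.  -0.3] w 0.0281
```

View pics/s30.png

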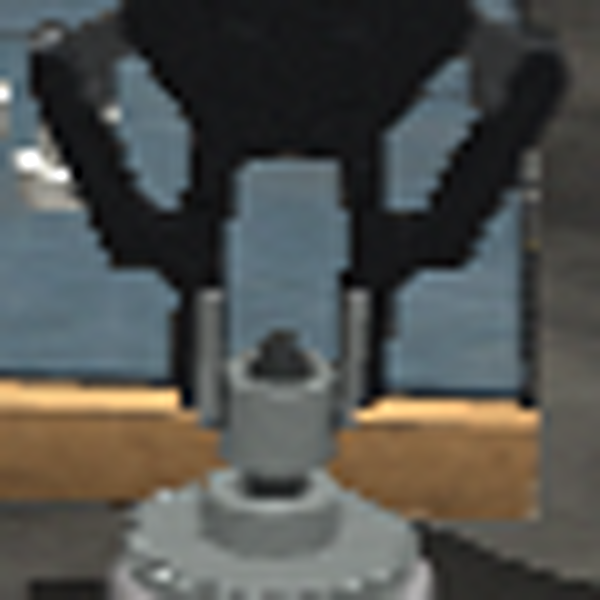

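~8 mm to go; step down to contact.

Emit:
drive_tool(increments=[{"slide": [0, 0, 0.15], "delta_rot": [0, 0, 0], "hand": 0.2}, {"slide": [0, 0, 0.06], "delta_rot": [0, 0, 0], "hand": 0.2}, {"slide": [0, 0, 0.04], "delta_rot": [0, 0, 0], "hand": 0.2}, {"slide": [0, 0, 0], "delta_rot": [0, 0, 0], "hand": 0.2}])

```text
time: 18.4
ee_pos: [0.4617, -0.1913, 0.0275]
tool_rot: [-0.0, 0.707, 0.707, 0.0]
ft_force: [0.2, -0.3, -0.9]
gripper_width: 0.0278
```

Emit:
drive_tool(increments=[{"slide": [0, 0, 0.04], "delta_rot": [0, 0, 0], "hand": 0.2}, {"slide": [0, 0, 0], "delta_rot": [0, 0, 0], "hand": 0.2}])

```text
time: 18.6
ee_pos: [0.4618, -0.1914, 0.0272]
tool_rot: [-0.0, 0.707, 0.707, 0.0]
ft_force: [-3.2, 1.5, 12.7]
gripper_width: 0.028
```

Emit:
drive_tool(increments=[{"slide": [0, 0, -0.02], "delta_rot": [0, 0, 0], "hand": 0.5}, {"slide": [0, 0, 0], "delta_rot": [0, 0, 0], "hand": 0.5}, {"slide": [0, 0, 0], "delta_rot": [0, 0, 0], "hand": 0.5}, {"slide": [0, 0, -0.4], "delta_rot": [0, 0, 0], "hand": 0.5}, {"slide": [0, 0, -1], "delta_rot": [0, 0, 0], "hand": 0.5}, {"slide": [0, 0, -1], "delta_rot": [0, 0, 0], "hand": 0.5}, {"slide": [0.5, 0.1, -0.3], "delta_rot": [0, 0, 0], "hand": 0.55}, {"slide": [1, 0.1, 0], "delta_rot": [0, 0, 0], "hand": 0.55}, {"slide": [1, 0.1, 0], "delta_rot": [0, 0, 0], "hand": 0.55}, {"slide": [1, 0.1, 0], "delta_rot": [0, 0, 0], "hand": 0.55}])

```text
time: 19.6
ee_pos: [0.4738, -0.0855, 0.1088]
tool_rot: [0.0, 0.707, 0.707, 0.0]
ft_force: [0.5, -0.3, 0.6]
gripper_width: 0.0471
```

```bash
python3 - <<'E'
from plan import *
s=viewer.camera("side")
show()
crop(s,290,90,390,190,6,"s31")
rel([.476,-.0100,.03])
E
```

```text
t 19.65 p [ 0.4743 -0.08    0.1084] x [-0.004  1.     0.003] z [ 0.     0.003 -1.   ] F [0.1 4.1 0. ] w 0.0473
rows of 3cm: [2.32 0.07 2.62] rotvec to std/6deg: [ 0.   -0.03  0.04]
```

View pics/s31.png

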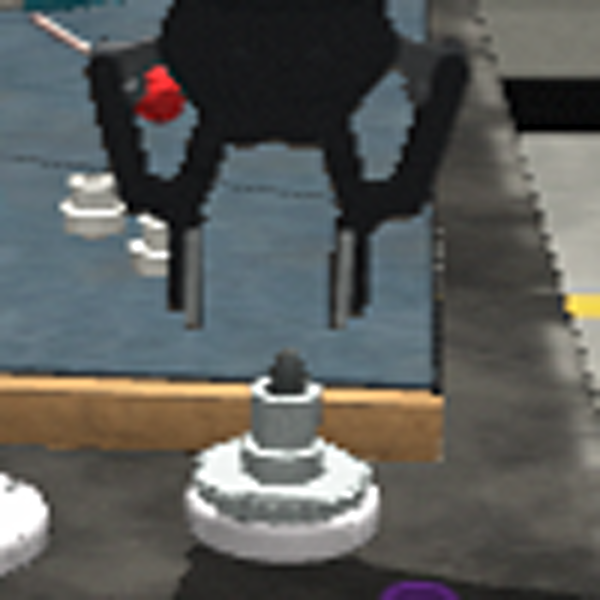

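Emit:
drive_tool(increments=[{"slide": [1, 0.03, 0], "delta_rot": [0, 0, 0], "hand": 0.55}, {"slide": [0.9, 0.04, 0], "delta_rot": [0, 0, 0.04], "hand": 0.55}, {"slide": [0.4, 0, 0.5], "delta_rot": [0, 0, 0], "hand": 0.55}, {"slide": [0, 0, 0.9], "delta_rot": [0, 0, 0], "hand": 0.55}, {"slide": [0, 0, 0.9], "delta_rot": [0, 0, 0], "hand": 0.55}, {"slide": [0, 0, 0.6], "delta_rot": [0, 0, 0], "hand": 0.55}, {"slide": [0, 0, 0], "delta_rot": [0, 0, 0], "hand": 0.55}])

```text
time: 20.35
ee_pos: [0.4743, -0.0176, 0.0195]
tool_rot: [-0.001, 0.709, 0.706, -0.002]
ft_force: [-1.1, -0.9, -0.0]
gripper_width: 0.047
```

```bash
python3 - <<'E'
from plan import *
s=viewer.camera("side")
show()
crop(s,295,160,365,230,9,"s32")
rel([.476,-.0100,-.009])
E
```

```text
t 20.4 p [ 0.4752 -0.0177  0.0207] x [ 0.005  1.    -0.   ] z [-0.002 -0.    -1.   ] F [-0.2 -0.5  0.9] w 0.0473
rows of 3cm: [0.26 0.03 0.99] rotvec to std/6deg: [-0.02  0.   -0.04]
```

View pics/s32.png

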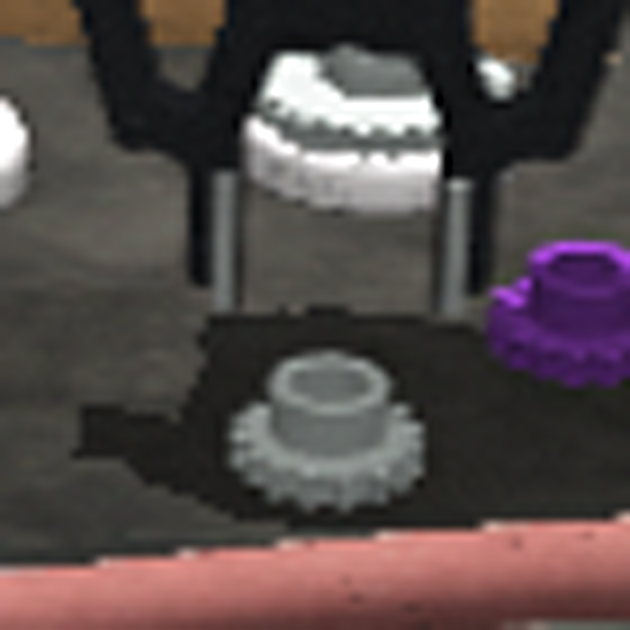

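Emit:
drive_tool(increments=[{"slide": [0.26, 0.09, 0.3], "delta_rot": [0, 0, -0.04], "hand": 0.55}, {"slide": [0, 0, 0.4], "delta_rot": [0, 0, 0], "hand": 0.55}, {"slide": [0, 0, 0.25], "delta_rot": [0, 0, 0], "hand": 0.5}, {"slide": [0, 0, 0], "delta_rot": [0, 0, 0], "hand": 0.5}])

```text
time: 20.8
ee_pos: [0.4778, -0.0096, -0.0086]
tool_rot: [-0.001, 0.707, 0.707, -0.001]
ft_force: [0.3, -0.5, -0.2]
gripper_width: 0.0428
```

```bash
python3 - <<'E'
from plan import *
s=viewer.camera("side")
show()
crop(s,295,160,365,230,9,"s33")
rel([.478,-.0100,-.009])
E
```

```text
t 20.85 p [ 0.478  -0.0097 -0.0081] x [ 0.  1. -0.] z [-0.001 -0.    -1.   ] F [-0.1  0.6  0.2] w 0.0428
rows of 3cm: [-0.01  0.    0.03] rotvec to std/6deg: [-0.01  0.   -0.  ]
```

View pics/s33.png

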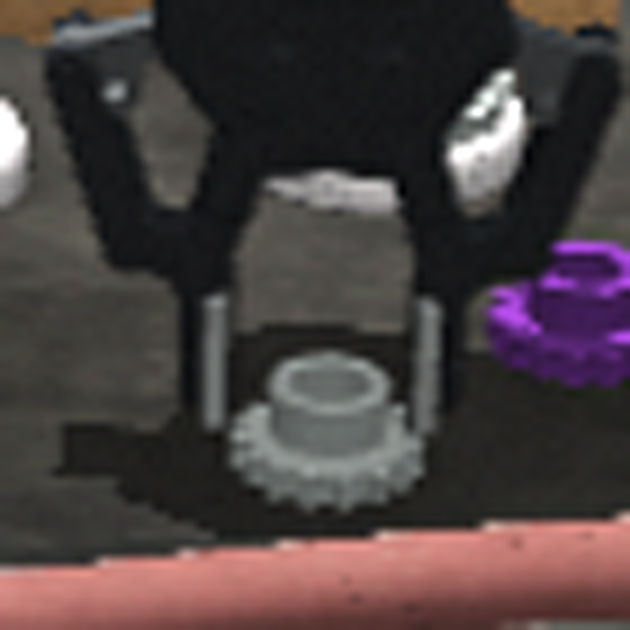

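Emit:
drive_tool(increments=[{"slide": [0, -0.04, 0], "delta_rot": [0, 0, 0], "hand": 0.4}, {"slide": [0, 0, 0], "delta_rot": [0, 0, 0], "hand": 0.25}, {"slide": [0, 0, 0], "delta_rot": [0, 0, 0], "hand": 0.2}, {"slide": [0, 0, 0], "delta_rot": [0, 0, 0], "hand": 0.2}, {"slide": [0, 0, 0], "delta_rot": [0, 0, 0], "hand": 0.2}])

```text
time: 21.35
ee_pos: [0.4771, -0.0097, -0.0071]
tool_rot: [-0.0, 0.707, 0.707, 0.0]
ft_force: [-2.2, -1.0, 5.9]
gripper_width: 0.0273
```

```bash
python3 - <<'E'
from plan import *
s=viewer.camera("side")
show()
crop(s,295,160,365,230,9,"s34")
E
```

```text
t 21.4 p [ 0.477  -0.0098 -0.0071] x [0. 1. 0.] z [-0.  0. -1.] F [-3.1 -0.9  6.1] w 0.0272
```

View pics/s34.png

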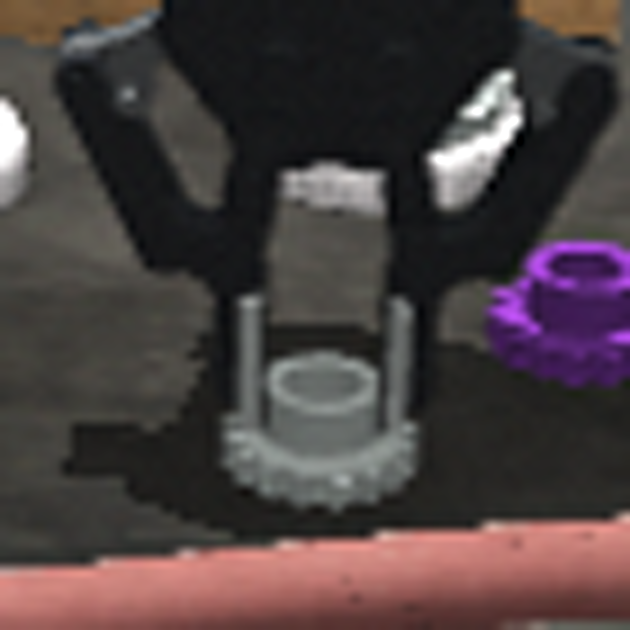

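Emit:
drive_tool(increments=[{"slide": [0, 0, -0.5], "delta_rot": [0, 0, 0], "hand": 0.2}, {"slide": [0, 0, -1], "delta_rot": [0, 0, 0], "hand": 0.2}, {"slide": [0, 0, -1], "delta_rot": [0, 0, 0], "hand": 0.2}, {"slide": [-0.5, -0.1, -1], "delta_rot": [0, 0, 0], "hand": 0.2}, {"slide": [-1, -0.1, -0.2], "delta_rot": [0, 0, 0], "hand": 0.2}, {"slide": [-1, -0.1, 0], "delta_rot": [0, 0, 0], "hand": 0.2}, {"slide": [-1, -0.1, 0], "delta_rot": [0, 0, 0], "hand": 0.2}, {"slide": [-1, -0.1, 0], "delta_rot": [0, 0, 0], "hand": 0.2}, {"slide": [-1, 0, 0], "delta_rot": [0, 0, 0], "hand": 0.2}, {"slide": [-0.5, 0, 0], "delta_rot": [0, 0, 0], "hand": 0.2}])

```text
time: 22.4
ee_pos: [0.4619, -0.1925, 0.1038]
tool_rot: [0.001, 0.708, 0.706, -0.0]
ft_force: [-0.1, 0.1, -0.3]
gripper_width: 0.0274
```

```bash
python3 - <<'E'
from plan import *
viewer.camera("side");viewer.camera("side")
show()
rel([.4617,-.191,.105])
E
```

```text
t 22.5 p [ 0.4619 -0.1923  0.1037] x [ 0.004  1.    -0.001] z [ 0.001 -0.001 -1.   ] F [ 0.5  0.6 -1.8] w 0.0272
rows of 3cm: [ 0.04 -0.01 -0.04] rotvec to std/6deg: [ 0.01  0.01 -0.04]
```

```bash
python3 - <<'E'
from plan import *
s=viewer.camera("side")
show()
crop(s,310,115,360,165,12,"s35")
p=st()[0]
z=p[2]+.0071+.024
a=proj(s,[.462,-.191,z]);b=proj(s,[.462,-.191,.08])
print((b-a)*12, (proj(s,[.462,-.181,z])-a)*12)
E
```

```text
t 22.55 p [ 0.462  -0.1904  0.1034] x [ 0.002  1.    -0.   ] z [ 0. -0. -1.] F [-0.9  0.6 -0.8] w 0.0276
[-11.96398987 248.67309801] [ 0.63632238 16.24376031]
```

View pics/s35.png

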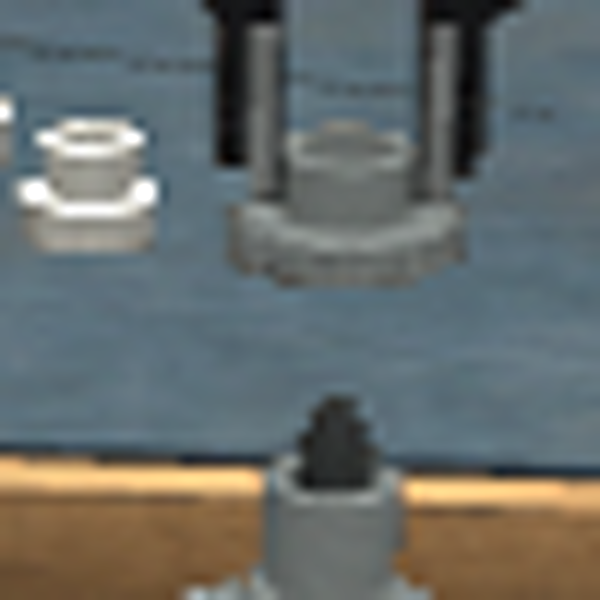

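Emit:
drive_tool(increments=[{"slide": [0.02, 0, 0.4], "delta_rot": [0, 0, 0], "hand": 0.2}, {"slide": [0, 0, 0.4], "delta_rot": [0, 0, 0], "hand": 0.2}, {"slide": [0, 0, 0.35], "delta_rot": [0, 0, 0], "hand": 0.2}, {"slide": [0, 0, 0.3], "delta_rot": [0, 0, 0], "hand": 0.2}, {"slide": [0, 0, 0], "delta_rot": [0, 0, 0], "hand": 0.2}, {"slide": [0, 0, 0], "delta_rot": [0, 0, 0], "hand": 0.2}])

```text
time: 23.15
ee_pos: [0.4619, -0.189, 0.0595]
tool_rot: [-0.0, 0.707, 0.707, -0.0]
ft_force: [-0.8, -1.1, -1.4]
gripper_width: 0.0272
```

```bash
python3 - <<'E'
from plan import *
s=viewer.camera("side")
show()
crop(s,310,115,370,175,10,"s36")
E
```

```text
t 23.2 p [ 0.462  -0.189   0.0597] x [0. 1. 0.] z [-0.001  0.    -1.   ] F [-0.4 -0.4 -2.5] w 0.0271
```

View pics/s36.png

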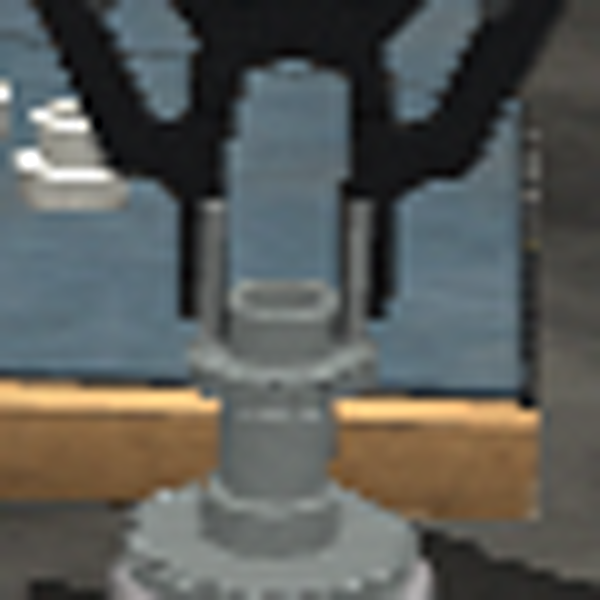

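Emit:
drive_tool(increments=[{"slide": [-0.03, 0, 0.1], "delta_rot": [0, 0, 0], "hand": 0.2}, {"slide": [0, 0, 0.06], "delta_rot": [0, 0, 0], "hand": 0.2}, {"slide": [0, 0, 0], "delta_rot": [0, 0, 0], "hand": 0.2}])

```text
time: 23.5
ee_pos: [0.4625, -0.1897, 0.0551]
tool_rot: [0.0, 0.707, 0.707, 0.0]
ft_force: [0.2, -1.0, -1.3]
gripper_width: 0.0275
```

Emit:
drive_tool(increments=[{"slide": [0, 0, 0.04], "delta_rot": [0, 0, 0], "hand": 0.2}, {"slide": [0, 0, 0.02], "delta_rot": [0, 0, 0], "hand": 0.2}, {"slide": [0, 0, 0], "delta_rot": [0, 0, 0], "hand": 0.2}])

```text
time: 23.8
ee_pos: [0.4628, -0.1898, 0.0547]
tool_rot: [0.0, 0.707, 0.707, 0.001]
ft_force: [-4.8, 2.2, 16.4]
gripper_width: 0.0273
```

Contact at the predicted height; release and retreat.

Emit:
drive_tool(increments=[{"slide": [0, 0, -0.03], "delta_rot": [0, 0, 0], "hand": 0.5}, {"slide": [0, 0, 0], "delta_rot": [0, 0, 0], "hand": 0.5}, {"slide": [0, 0, 0], "delta_rot": [0, 0, 0], "hand": 0.5}, {"slide": [0, 0, -0.4], "delta_rot": [0, 0, 0], "hand": 0.5}, {"slide": [0, 0, -1], "delta_rot": [0, 0, 0], "hand": 0.5}, {"slide": [0, 0, -0.5], "delta_rot": [0, 0, 0], "hand": 0.5}, {"slide": [0.5, 0.2, 0], "delta_rot": [0, 0, 0], "hand": 0.6}, {"slide": [1, 0.3, 0], "delta_rot": [0, 0, 0], "hand": 0.75}, {"slide": [1, 0.3, 0], "delta_rot": [0, 0, 0], "hand": 0.85}, {"slide": [1, 0.3, 0], "delta_rot": [0, 0, 0], "hand": 0.85}])

```text
time: 24.8
ee_pos: [0.4958, -0.084, 0.1121]
tool_rot: [0.0, 0.707, 0.707, 0.0]
ft_force: [0.7, 0.4, 0.1]
gripper_width: 0.0727
```

```bash
python3 - <<'E'
from plan import *
s=viewer.camera("side")
show()
crop(s,310,115,370,175,10,"s37")
rel([.597,.2405,.1])
E
```

```text
t 24.85 p [ 0.4974 -0.078   0.1118] x [-0.005  1.     0.003] z [ 0.001  0.003 -1.   ] F [1.7 5.3 0.2] w 0.0725
rows of 3cm: [10.6   3.37  0.42] rotvec to std/6deg: [ 0.01 -0.03  0.05]
```

View pics/s37.png

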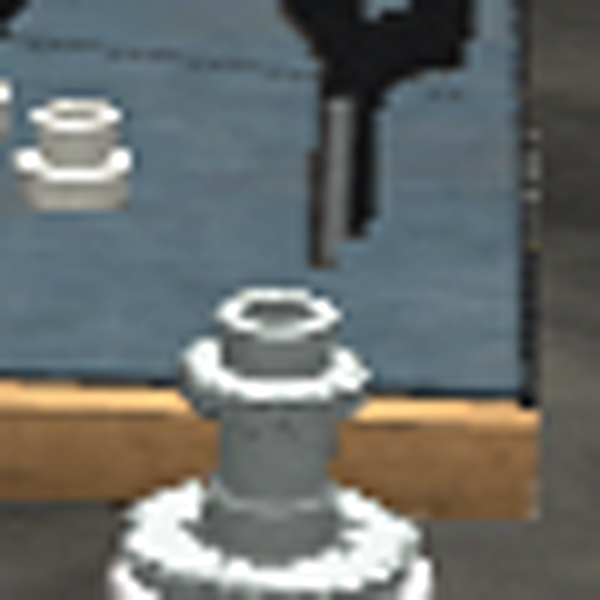

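Emit:
drive_tool(increments=[{"slide": [1, 0.3, 0], "delta_rot": [0, 0, 0.05], "hand": 0.85}, {"slide": [1, 0.3, 0], "delta_rot": [0, 0, 0], "hand": 0.85}, {"slide": [1, 0.3, 0], "delta_rot": [0, 0, 0], "hand": 0.85}, {"slide": [1, 0.3, 0], "delta_rot": [0, 0, 0], "hand": 0.85}, {"slide": [1, 0.3, 0], "delta_rot": [0, 0, 0], "hand": 0.85}, {"slide": [1, 0.3, 0], "delta_rot": [0, 0, 0], "hand": 0.85}, {"slide": [1, 0.3, 0], "delta_rot": [0, 0, 0], "hand": 0.85}, {"slide": [1, 0.3, 0], "delta_rot": [0, 0, 0], "hand": 0.85}, {"slide": [1, 0.3, 0], "delta_rot": [0, 0, 0], "hand": 0.85}, {"slide": [0.8, 0.3, 0], "delta_rot": [0, 0, 0], "hand": 0.85}])

```text
time: 25.85
ee_pos: [0.5869, 0.2107, 0.1118]
tool_rot: [-0.0, 0.709, 0.706, 0.0]
ft_force: [0.7, 0.0, -0.7]
gripper_width: 0.0723
```

```bash
python3 - <<'E'
from plan import *
s=viewer.camera("side")
viewer.camera("side")
show()
rel([.596,.2405,.05])
s=viewer.camera("side")
cv2.imwrite("pics/s38.png",s["img"][:,:,::-1])
E
```

```text
t 25.95 p [0.5871 0.2134 0.1115] x [-0.     1.     0.002] z [ 0.001  0.002 -1.   ] F [-0.4  0.8 -0.3] w 0.0726
rows of 3cm: [0.9  0.3  2.05] rotvec to std/6deg: [ 0.01 -0.02  0.  ]
```

View pics/s38.png

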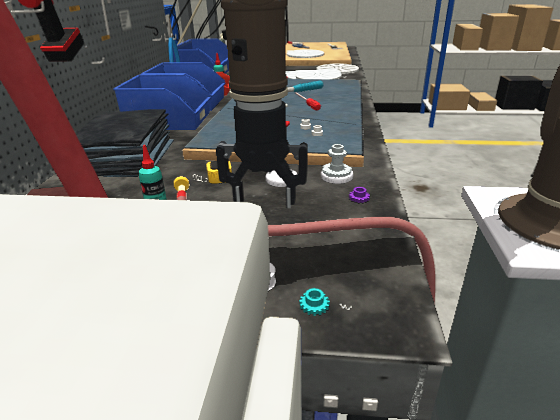

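Emit:
drive_tool(increments=[{"slide": [0.9, 0.3, 0], "delta_rot": [0, 0, 0], "hand": 0.9}, {"slide": [0, 0, 0.6], "delta_rot": [0, 0, 0], "hand": 0.9}, {"slide": [0, 0, 0.8], "delta_rot": [0, 0, 0], "hand": 0.9}, {"slide": [0, 0, 0.8], "delta_rot": [0, 0, 0], "hand": 0.9}, {"slide": [0, 0, 0.4], "delta_rot": [0, 0, 0], "hand": 0.9}, {"slide": [0, 0, 0], "delta_rot": [0, 0, 0], "hand": 0.9}])

```text
time: 26.6
ee_pos: [0.5948, 0.234, 0.0319]
tool_rot: [-0.0, 0.709, 0.705, -0.002]
ft_force: [-0.1, 0.5, 0.6]
gripper_width: 0.0767
```

```bash
python3 - <<'E'
from plan import *
s=viewer.camera("side")
show()
rel([.596,.2405,-.014])
crop(s,230,200,330,300,6,"s39")
c=viewer.camera("top"); cv2.imwrite("pics/t39.png",c["img"][:,:,::-1])
E
```

```text
t 26.65 p [0.5957 0.2346 0.0332] x [ 0.006  1.    -0.001] z [-0.001 -0.001 -1.   ] F [ 0.3 -0.5  0.2] w 0.0769
rows of 3cm: [0.2  0.01 1.57] rotvec to std/6deg: [-0.01  0.01 -0.06]
```

View pics/s39.png

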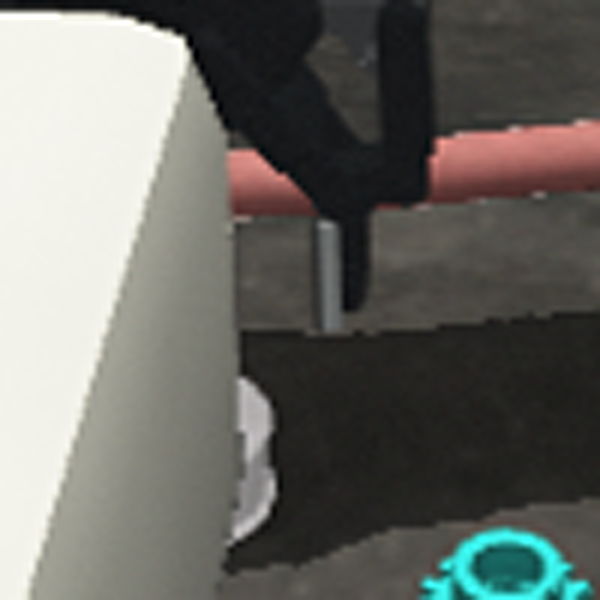

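View pics/t39.png

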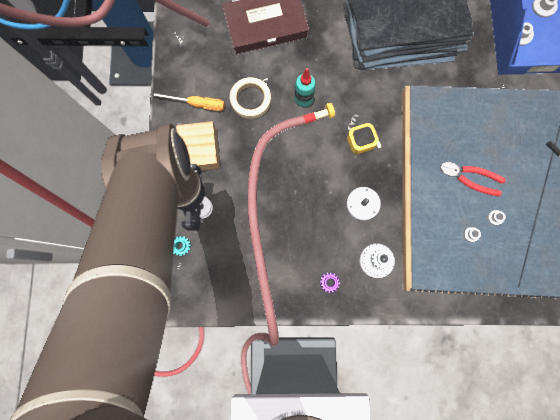

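Emit:
drive_tool(increments=[{"slide": [0.2, 0, 0.3], "delta_rot": [0, 0, -0.06], "hand": 0.85}, {"slide": [0, 0, 0.5], "delta_rot": [0, 0, 0], "hand": 0.85}, {"slide": [0, 0, 0.4], "delta_rot": [0, 0, 0], "hand": 0.85}, {"slide": [0, 0, 0.3], "delta_rot": [0, 0, 0], "hand": 0.85}, {"slide": [0, 0, 0], "delta_rot": [0, 0, 0], "hand": 0.85}])

```text
time: 27.2
ee_pos: [0.5946, 0.241, -0.0139]
tool_rot: [-0.0, 0.707, 0.707, -0.002]
ft_force: [0.7, 0.3, 0.5]
gripper_width: 0.0731
```

```bash
python3 - <<'E'
from plan import *
s=viewer.camera("side")
show()
rel([.596,.2405,-.014])
crop(s,230,200,330,300,6,"s40")
E
```

```text
t 27.25 p [ 0.5953  0.2412 -0.0129] x [-0.001  1.    -0.001] z [-0.002 -0.001 -1.   ] F [ 0.4  0.  -0.2] w 0.0725
rows of 3cm: [-0.02  0.02  0.04] rotvec to std/6deg: [-0.02  0.01  0.01]
```

View pics/s40.png

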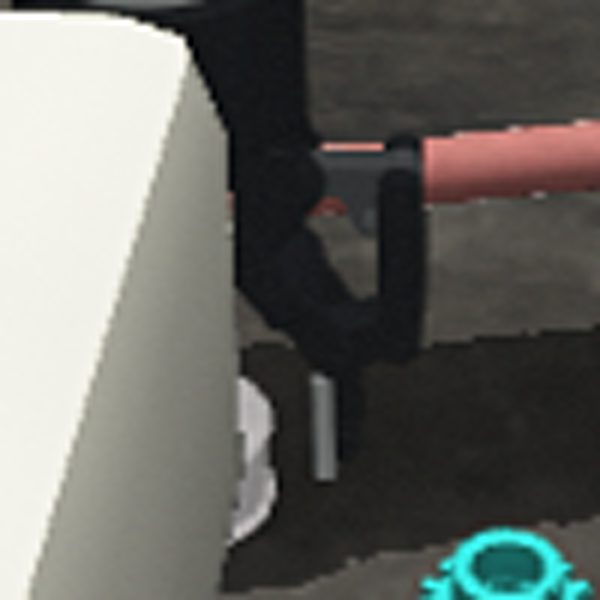

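Emit:
drive_tool(increments=[{"slide": [0, 0, 0.1], "delta_rot": [0, 0, 0], "hand": 0.75}, {"slide": [0, 0, 0], "delta_rot": [0, 0, 0], "hand": 0.5}, {"slide": [0, 0, 0], "delta_rot": [0, 0, 0], "hand": 0.45}, {"slide": [0, 0, 0], "delta_rot": [0, 0, 0], "hand": 0.45}, {"slide": [0, 0, 0], "delta_rot": [0, 0, 0], "hand": 0.45}], force=50)

```text
time: 27.75
ee_pos: [0.5964, 0.2417, -0.0142]
tool_rot: [0.0, 0.707, 0.707, 0.0]
ft_force: [-1.3, -0.2, 4.1]
gripper_width: 0.0527
```

```bash
python3 - <<'E'
from plan import *
s=viewer.camera("side")
show()
crop(s,230,200,330,300,6,"s41")
E
```

```text
t 27.8 p [ 0.5964  0.2417 -0.0142] x [-0.001  1.     0.   ] z [ 0.001  0.    -1.   ] F [-0.5 -0.6  5.4] w 0.0528
```

View pics/s41.png

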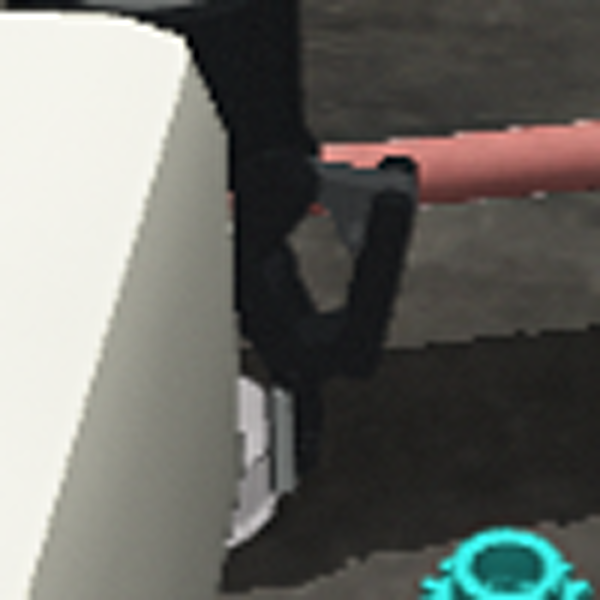

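Emit:
drive_tool(increments=[{"slide": [0, 0, -0.5], "delta_rot": [0, 0, 0], "hand": 0.45}, {"slide": [0, 0, -1], "delta_rot": [0, 0, 0], "hand": 0.45}, {"slide": [0, 0, -1], "delta_rot": [0, 0, 0], "hand": 0.45}, {"slide": [-0.5, 0, -0.7], "delta_rot": [0, 0, 0], "hand": 0.45}, {"slide": [-1, 0, 0], "delta_rot": [0, 0, 0], "hand": 0.45}, {"slide": [-1, 0, 0], "delta_rot": [0, 0, 0], "hand": 0.45}, {"slide": [-1, 0.1, 0], "delta_rot": [0, 0, 0], "hand": 0.45}, {"slide": [-1, 0.1, 0], "delta_rot": [0, 0, 0], "hand": 0.45}, {"slide": [-1, 0, 0], "delta_rot": [0, 0, 0], "hand": 0.45}, {"slide": [-1, 0, 0], "delta_rot": [0, 0, 0], "hand": 0.45}])

```text
time: 28.8
ee_pos: [0.6019, 0.0456, 0.0819]
tool_rot: [-0.0, 0.707, 0.707, 0.0]
ft_force: [0.1, 0.5, -1.1]
gripper_width: 0.0523
```

Emit:
drive_tool(increments=[{"slide": [-1, 0, 0], "delta_rot": [0, 0, 0], "hand": 0.45}, {"slide": [-1, 0, 0], "delta_rot": [0, 0, 0], "hand": 0.45}, {"slide": [-1, 0, 0], "delta_rot": [0, 0, 0], "hand": 0.45}, {"slide": [-1, 0, 0], "delta_rot": [0, 0, 0], "hand": 0.45}, {"slide": [-1, 0, 0], "delta_rot": [0, 0, 0], "hand": 0.45}, {"slide": [-0.6, 0, 0], "delta_rot": [0, 0, 0], "hand": 0.45}, {"slide": [-0.4, 0, 0], "delta_rot": [0, 0, 0], "hand": 0.45}, {"slide": [0, 0, 0], "delta_rot": [0, 0, 0], "hand": 0.45}])

```text
time: 29.6
ee_pos: [0.602, -0.1352, 0.0816]
tool_rot: [0.0, 0.708, 0.707, -0.0]
ft_force: [-0.7, -1.1, -1.1]
gripper_width: 0.0524
```

```bash
python3 - <<'E'
from plan import *
s=viewer.camera("side");viewer.camera("side")
show()
rel([.603,-.164,.08])
crop(s,230,90,330,190,6,"s42")
E
```

```text
t 29.7 p [ 0.6023 -0.1321  0.0813] x [-0.002  1.     0.001] z [-0.     0.001 -1.   ] F [ 0.7  0.4 -1.5] w 0.0526
rows of 3cm: [-1.06  0.02  0.04] rotvec to std/6deg: [-0.   -0.01  0.01]
```

View pics/s42.png

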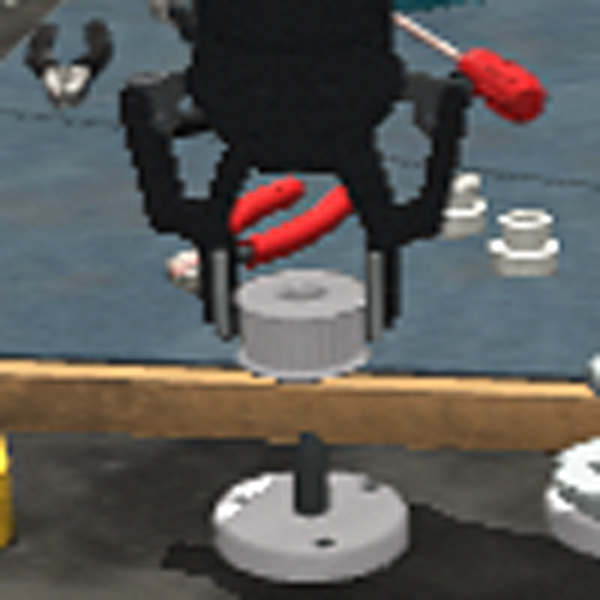

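Emit:
drive_tool(increments=[{"slide": [-0.6, 0.02, 0], "delta_rot": [0, 0, 0], "hand": 0.45}, {"slide": [-0.46, 0, 0], "delta_rot": [0, 0, 0], "hand": 0.45}, {"slide": [0, 0, 0], "delta_rot": [0, 0, 0], "hand": 0.45}])

```text
time: 30.0
ee_pos: [0.6026, -0.1682, 0.0814]
tool_rot: [0.001, 0.708, 0.706, -0.001]
ft_force: [0.2, -0.3, -0.9]
gripper_width: 0.0529
```

```bash
python3 - <<'E'
from plan import *
s=viewer.camera("side")
show()
p=st()[0]
crop(s,260,120,310,170,12,"s43")
z=p[2]+.0142+.028
a=proj(s,[.603,-.164,z]);b=proj(s,[.603,-.164,.05])
print((b-a)*12, (proj(s,[.603,-.154,z])-a)*12,(proj(s,[.603,-.164,.014])-b)*12)
E
```

```text
t 30.05 p [ 0.6026 -0.1667  0.0812] x [ 0.001  1.    -0.001] z [-0.    -0.001 -1.   ] F [ 0.8  0.7 -1. ] w 0.0527
[  8.76868478 329.75861813] [-5.44548161 17.05346433] [  4.07283885 153.19126888]
```

View pics/s43.png

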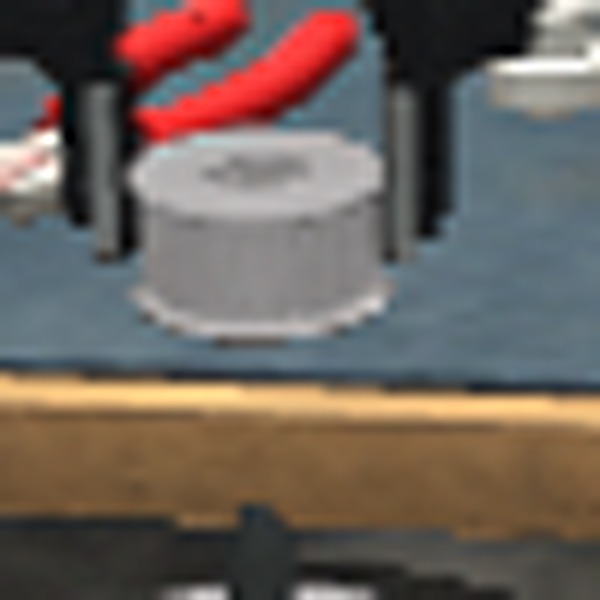

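Emit:
drive_tool(increments=[{"slide": [0.09, 0, 0.3], "delta_rot": [0, 0, 0], "hand": 0.45}, {"slide": [0, 0, 0.5], "delta_rot": [0, 0, 0], "hand": 0.45}, {"slide": [0, 0, 0.4], "delta_rot": [0, 0, 0], "hand": 0.45}, {"slide": [0, 0, 0.4], "delta_rot": [0, 0, 0], "hand": 0.45}, {"slide": [0, 0, 0.3], "delta_rot": [0, 0, 0], "hand": 0.45}, {"slide": [0, 0, 0.2], "delta_rot": [0, 0, 0], "hand": 0.45}, {"slide": [0, 0, 0], "delta_rot": [0, 0, 0], "hand": 0.45}])

```text
time: 30.75
ee_pos: [0.6027, -0.1629, 0.0172]
tool_rot: [-0.0, 0.707, 0.707, -0.0]
ft_force: [1.7, -0.9, -2.3]
gripper_width: 0.0529
```

```bash
python3 - <<'E'
from plan import *
s=viewer.camera("side")
show()
crop(s,240,120,330,200,8,"s44")
E
```

```text
t 30.8 p [ 0.6028 -0.1629  0.0178] x [-0.001  1.    -0.   ] z [-0. -0. -1.] F [-0.1 -0.8 -2.5] w 0.0527
```

View pics/s44.png

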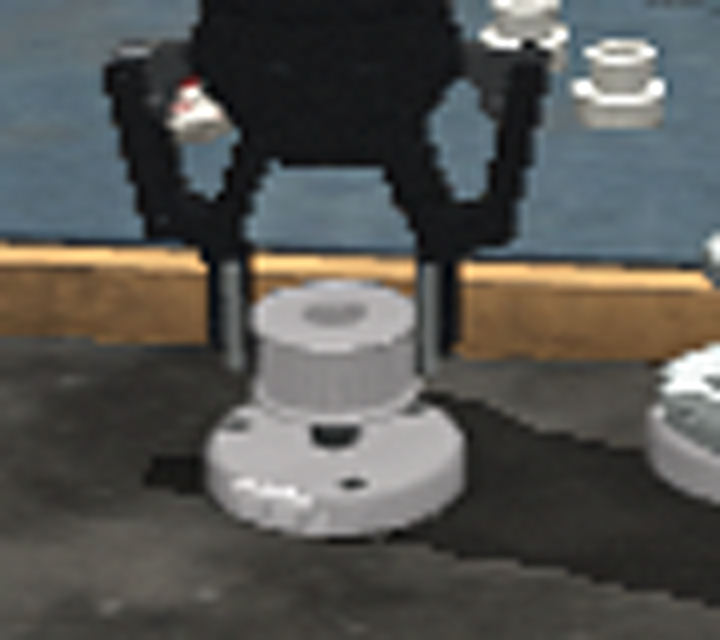

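Emit:
drive_tool(increments=[{"slide": [0, 0, 0.25], "delta_rot": [0, 0, 0], "hand": 0.45}, {"slide": [0, 0, 0.2], "delta_rot": [0, 0, 0], "hand": 0.45}, {"slide": [0, 0, 0.1], "delta_rot": [0, 0, 0], "hand": 0.45}, {"slide": [0, 0, 0], "delta_rot": [0, 0, 0], "hand": 0.45}])

```text
time: 31.2
ee_pos: [0.6029, -0.1628, 0.0013]
tool_rot: [0.0, 0.707, 0.707, -0.0]
ft_force: [2.5, -2.5, -3.4]
gripper_width: 0.0526
```

Emit:
drive_tool(increments=[{"slide": [0, 0, 0.05], "delta_rot": [0, 0, 0], "hand": 0.45}, {"slide": [0, 0, 0.03], "delta_rot": [0, 0, 0], "hand": 0.45}, {"slide": [0, 0, 0], "delta_rot": [0, 0, 0], "hand": 0.45}])

```text
time: 31.5
ee_pos: [0.603, -0.1628, -0.0002]
tool_rot: [0.0, 0.707, 0.707, 0.0]
ft_force: [-1.0, -2.5, 2.7]
gripper_width: 0.0528
```

Emit:
drive_tool(increments=[{"slide": [0, 0, 0.03], "delta_rot": [0, 0, 0], "hand": 0.45}, {"slide": [0, 0, 0.02], "delta_rot": [0, 0, 0], "hand": 0.45}, {"slide": [0, 0, 0], "delta_rot": [0, 0, 0], "hand": 0.45}])

```text
time: 31.8
ee_pos: [0.6031, -0.1627, -0.0003]
tool_rot: [0.0, 0.707, 0.707, 0.0]
ft_force: [-5.0, -1.2, 16.6]
gripper_width: 0.0529
```

Seated contact. Release, rise and move clear to view.

Emit:
drive_tool(increments=[{"slide": [0, 0, -0.03], "delta_rot": [0, 0, 0], "hand": 0.8}, {"slide": [0, 0, 0], "delta_rot": [0, 0, 0], "hand": 0.8}, {"slide": [0, 0, 0], "delta_rot": [0, 0, 0], "hand": 0.8}, {"slide": [0, 0, -0.4], "delta_rot": [0, 0, 0], "hand": 0.8}, {"slide": [0, 0, -1], "delta_rot": [0, 0, 0], "hand": 0.8}, {"slide": [0, 0, -1], "delta_rot": [0, 0, 0], "hand": 0.8}, {"slide": [0, 0, -1], "delta_rot": [0, 0, 0], "hand": 0.8}, {"slide": [0.5, 0, -1], "delta_rot": [0, 0, 0], "hand": 0.8}, {"slide": [1, 0, -1], "delta_rot": [0, 0, 0], "hand": 0.8}, {"slide": [1, 0, 0], "delta_rot": [0, 0, 0], "hand": 0.8}])

```text
time: 32.8
ee_pos: [0.6052, -0.0878, 0.1659]
tool_rot: [0.003, 0.707, 0.707, 0.003]
ft_force: [0.5, 0.3, -0.6]
gripper_width: 0.0685
```

Emit:
drive_tool(increments=[{"slide": [1, 0, 0], "delta_rot": [0, 0, 0], "hand": 0.8}, {"slide": [1, 0, 0], "delta_rot": [0, 0, 0], "hand": 0.8}, {"slide": [1, 0, 0], "delta_rot": [0, 0, 0], "hand": 0.8}, {"slide": [1, 0, 0], "delta_rot": [0, 0, 0], "hand": 0.8}, {"slide": [0.5, 0, 0], "delta_rot": [0, 0, 0], "hand": 0.8}, {"slide": [0, 0, 0], "delta_rot": [0, 0, 0], "hand": 0.8}])

```text
time: 33.4
ee_pos: [0.6026, 0.0502, 0.1609]
tool_rot: [-0.0, 0.705, 0.709, 0.0]
ft_force: [0.3, 0.2, -0.2]
gripper_width: 0.0687
```

```bash
python3 - <<'E'
from plan import *
s=viewer.camera("side")
show()
crop(s,250,130,370,200,6.5,"s45")
c=viewer.camera("top"); crop(c,120,80,420,300,2.6,"t45")
for P in [(.462,-.190,.086),(.462,-.190,.072),(.462,-.19,.038),(.603,-.163,.042)]: print(P,proj(s,P),(proj(s,P)-[250,130])*6.5)
E
```

```text
t 33.45 p [0.6027 0.0477 0.1609] x [-0.003  1.    -0.   ] z [ 0. -0. -1.] F [-0.9  0.1  0.3] w 0.0681
(0.462, -0.19, 0.086) [337.75439398 145.88558507] [570.40356086 103.25630298]
(0.462, -0.19, 0.072) [337.50471589 151.06381802] [568.7806533  136.91481711]
(0.462, -0.19, 0.038) [336.91140121 163.35045602] [564.92410788 216.77796415]
(0.603, -0.163, 0.042) [281.52335358 164.99226849] [204.90179828 227.44974519]
```

View pics/s45.png

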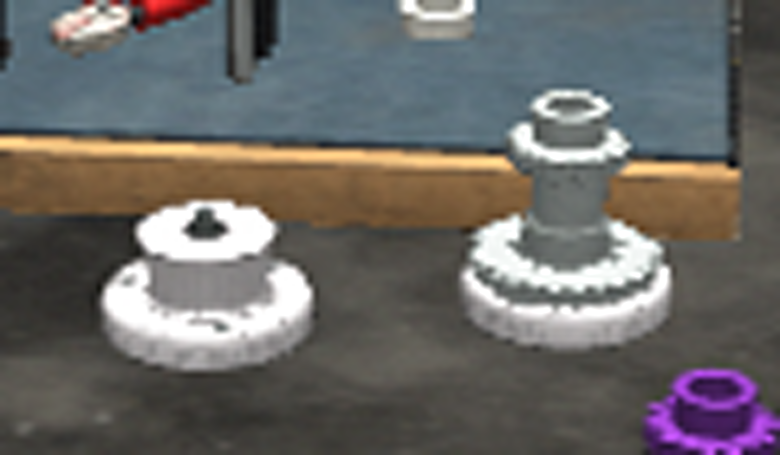

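View pics/t45.png

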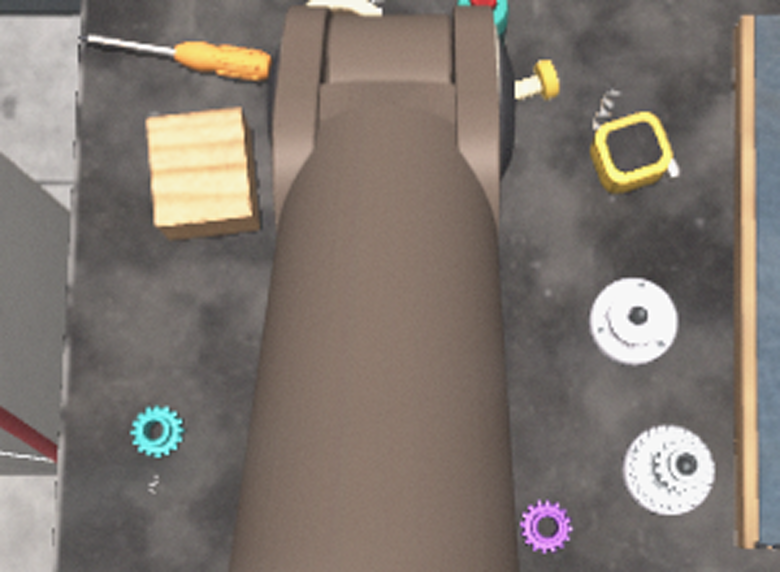

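```bash
python3 - <<'E'
from plan import *
print(np.abs(bot.state()["qd"]).max()); print(bot.hand_in())
E
```

```text
0.021022149584769095
the job is handed in; nothing more can be done
None
```

Both shafts are made up and the job is handed in at about 33.5 s, with the gripper clear of everything.

**Assembly**
- **Tall mandrel:** large gear at the bottom, then the sleeve, then the small gear, both gears hub up.
- **Short mandrel:** the flanged pulley.

**Last checks**
- **Seating:** each part was lowered until it met a firm stop, within about 0.5 mm of the height worked out for it. The stop forces were 13 to 29 N.
- **Final side picture:** the small gear's hub top and the pulley's top are within about 1 pixel (2 to 3 mm) of where seated parts should appear. That remainder matches this camera's usual offset.
- **Final top picture:** by eye, the tape measure and wooden block are where they began, and the purple and turquoise gears were left alone.

**What failed or disagreed**
- **Finger height:** the fingertips ended about 20 mm above the reported tool position. My first two attempts on the large gear failed: one gripped only the top edge of the hub, the other closed on top of it. They pushed the gear a few millimetres. I then set grip heights from the side camera, and that worked for every part.
- **Gripper reading:** it showed about 1 to 3 mm less than the known part sizes. I put this down to give in the pads, and all the grips held.

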